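Load the rotary reader by colour and click it home

TASK

Load every cartridge on the bench into the reader: click the rotor round by its knob until the nest of the cartridge's colour is in the gap of the cover, and seat the cartridge flat and fully down in it. When all the cartridges that are there are in the nests of their own colours, click the rotor on until its white blank sector is in the gap, properly in its detent, and let go. Leave the other things on the bench where they are.

Things in the scene. Friction and masses are not known exactly. Their poses are not given: they have to be found in the camera images.
- rotor (a joint): Rotor angle; grows clockwise seen from above; turns either way without stops, not wrapped, starts at any click. A detent every 60 deg: 0 (and every full turn) = white blank sector at the gap, 1 click (1.047 rad) = red nest at the gap, 2 yellow, 3 green, 4 blue, 5 purple. A click peaks at 0.15 N m plus 0.03 friction; let go within 20 deg of a detent it pulls in to within 3 deg.
- reader: Fixed aluminium instrument, 270 x 270 x 104 mm, origin under its centre on the rotor's axis; its front (the loading gap) faces its -x. A flat clear cover (100 to 104 mm above the bench) is over the rotor but for a gap 130 mm wide, open at the front, that ends 34 mm from the axis. Seated parts pass under it with 6 mm to spare; a part not fully down jams.
- gap (a point): Middle of the loading gap, 86 mm in front of the rotor's axis, 67 mm above the bench: the centre of a seated cartridge whose nest is at the gap. Axes as reader.
- knob (a point): Grip point of the rotor's knob: on the axis, 137 mm above the bench. A grey upright bar 60 mm long (the point's x, turning with the rotor), 14 mm wide, from 114 to 150 mm above the bench, on a black disc of 36 mm radius (top at 114 mm) above the cover. A dot on the disc shows the direction of each nest by colour, white for the blank sector (towards the point's -x).
- home_mark (a point): Point over the middle of the rotor's white blank sector, 86 mm from the axis, 67 mm above the bench. It turns with the rotor; when the blank sector is at the gap it coincides with gap.
- red (a point): Centre of the red cartridge (absent in some starts): a white block with red band and top, 60 mm long (its x), 40 mm wide (its y), 54 mm tall (its z), about 150 g, upright on the bench at the start; centre 27 mm above its underside. Either way round fits. Seated, 40 mm of it stands out of the nest: grip it across its width in its upper half.
- nest_red (a point): Where the centre of the red cartridge lies when seated in the red nest: turns with the rotor (axes as knob), 86 mm from the axis, 67 mm above the bench. The nest is a red pocket 65 mm long along the rotor's radius, 45 mm wide, floor 40 mm and top of its slightly flared walls 54 mm above the bench; it can be loaded only from above, at the gap.
- yellow (a point): Centre of the yellow cartridge (absent in some starts): a white block with yellow band and top, 60 mm long (its x), 40 mm wide (its y), 54 mm tall (its z), about 150 g, upright on the bench at the start; centre 27 mm above its underside. Either way round fits. Seated, 40 mm of it stands out of the nest: grip it across its width in its upper half.
- nest_yellow (a point): Where the centre of the yellow cartridge lies when seated in the yellow nest: turns with the rotor (axes as knob), 86 mm from the axis, 67 mm above the bench. The nest is a yellow pocket 65 mm long along the rotor's radius, 45 mm wide, floor 40 mm and top of its slightly flared walls 54 mm above the bench; it can be loaded only from above, at the gap.
- green (a point): Centre of the green cartridge (absent in some starts): a white block with green band and top, 60 mm long (its x), 40 mm wide (its y), 54 mm tall (its z), about 150 g, upright on the bench at the start; centre 27 mm above its underside. Either way round fits. Seated, 40 mm of it stands out of the nest: grip it across its width in its upper half.
- nest_green (a point): Where the centre of the green cartridge lies when seated in the green nest: turns with the rotor (axes as knob), 86 mm from the axis, 67 mm above the bench. The nest is a green pocket 65 mm long along the rotor's radius, 45 mm wide, floor 40 mm and top of its slightly flared walls 54 mm above the bench; it can be loaded only from above, at the gap.
- blue (a point): Centre of the blue cartridge (absent in some starts): a white block with blue band and top, 60 mm long (its x), 40 mm wide (its y), 54 mm tall (its z), about 150 g, upright on the bench at the start; centre 27 mm above its underside. Either way round fits. Seated, 40 mm of it stands out of the nest: grip it across its width in its upper half.
- nest_blue (a point): Where the centre of the blue cartridge lies when seated in the blue nest: turns with the rotor (axes as knob), 86 mm from the axis, 67 mm above the bench. The nest is a blue pocket 65 mm long along the rotor's radius, 45 mm wide, floor 40 mm and top of its slightly flared walls 54 mm above the bench; it can be loaded only from above, at the gap.
- purple (a point): Centre of the purple cartridge (absent in some starts): a white block with purple band and top, 60 mm long (its x), 40 mm wide (its y), 54 mm tall (its z), about 150 g, upright on the bench at the start; centre 27 mm above its underside. Either way round fits. Seated, 40 mm of it stands out of the nest: grip it across its width in its upper half.
- nest_purple (a point): Where the centre of the purple cartridge lies when seated in the purple nest: turns with the rotor (axes as knob), 86 mm from the axis, 67 mm above the bench. The nest is a purple pocket 65 mm long along the rotor's radius, 45 mm wide, floor 40 mm and top of its slightly flared walls 54 mm above the bench; it can be loaded only from above, at the gap.
- beaker: Bystander: a glass beaker, 72 mm across, 95 mm tall; origin at the centre of its underside. Leave it where it is.
- reagent: Bystander: an amber bottle, 70 mm across, 150 mm tall; origin at the centre of its underside. Leave it where it is.
- jar: Bystander: a clear jar with a white lid, 68 mm across, 85 mm tall; origin at the centre of its underside. Leave it where it is.
- mouse: Bystander: a black computer mouse, 100 x 58 x 30 mm; origin at the centre of its underside. Leave it where it is.
- tipbox: Bystander: a blue box of pipette tips, 120 x 80 x 62 mm; origin at the centre of its underside. Leave it where it is.
- calculator: Bystander: a grey pocket calculator, 140 x 75 x 12 mm; origin at the centre of its underside. Leave it where it is.
Mind the look-alikes: they are no part of the job. What is shaped like the part that bears blue but orange is not meant.

How it is judged:
By the outcome, as a careful person would: the job done as asked, in the order asked, and still so for the second after the job is handed in, with the robot touching nothing.
Of cart_red, cart_yellow, cart_green, cart_blue, cart_purple only 3 to 5 are there at a start; the rules pass over those that are not, and their reading is None.
At some moment in a run one of cart_red, cart_yellow, cart_green, cart_blue, cart_purple may be knocked a few centimetres aside while the robot is not near it.
Once in a run the grip may slacken for a moment while it holds something.
It also fails if it takes over 210 s, if anything falls off the work surface, if the arm or the gripper's body presses on something with over 40 N, if the wrist force passes 120 N, or if a joint passes its speed limit or range.

ROBOT

A 6-joint arm with a two-finger parallel gripper is mounted at the origin on the work surface. World frame = base frame: x ahead of the robot, y to its left, z up, the work surface at z = 0. Lengths are in m, angles in rad, forces in N, time in s.
With the tool pointing down it reaches from about 0.35 to 0.775 m from the base axis. Payload 7.3 kg.
Tool frame: the origin (TCP) lies on the centre line of the jaws, within the pads' length; the fingertips stand 11 mm ahead of it and the grasp point (between the pads) lies 8 mm behind it; z points along the fingers, y is the direction in which the jaws open and shut (so a half turn about z gives the same grasp; the last joint's range is limited). The gripper opens to 92 mm and grips with 3 to 60 N. Pads are 19 mm wide; open, the fingers measure 130 mm over their backs; the gripper's body (75 mm by 190 mm) begins 47 mm behind the grasp point.
Start: joints at [-1.348, 0.342, 1.524, -0, 1.275, -0.146], TCP at [0.189, -0.49, 0.205] pointing down, gripper open.
Joint ranges: [-2.53, 2.53], [-0.77, 2.02], [0.04, 2.7], [-1, 4.14], [0.28, 2.66], [-3.11, 3.11]. Speed limits (rad/s): [2.57, 2.57, 3.14, 3.14, 3.14, 3.14].

INTERFACE

Orientations are given as [roll, pitch, yaw] about the fixed x, y, z axes, in that order (R = Rz(yaw) Ry(pitch) Rx(roll)).
In Python, from cell import robot gives the robot as it stands.
- The arm moves only by the tool jog_arm, never from a script. Its argument "deltas" is one flat list of numbers, 6 for each row, row after row: the shift along the world's x, y, z in units of 0.1 m (1.0 is 0.1 m), then the turn, a rotation vector about the world's x, y, z in units of 90 degrees (1.0 is 90 degrees). A call has 1 to 5 rows; each row is the pose to reach, as a shift and turn from the pose commanded when the call began; what a row does not reach only later rows make up. A row lasts 1/12 s, in which the tool goes at most 41.7 mm and 7.16 degrees, less where a joint would pass 70% of its speed; a pose out of reach is approached as far as the arm can. A call with a number of a shift or a turn outside -1 to 1 is refused whole. A call with a gripper value outside its range is refused whole. "claw" is the opening, from 0 (shut) to 1 (fully open), set as the call begins (left out, the last holds). The fingers move at their own pace and stop on an object; "newtons" is the grip in N (left out, the last holds). Time passes only in rows, so rows that repeat a pose let the fingers close. It gives the time, the measured TCP pose, the force and the opening at its end, in the units of the state.
- robot.observe(): the state, without advancing time (a new reading comes with each control period).
- robot.read_camera(name): name is "scene" or "side" or "wrist"; returns the picture (384x512x3 uint8, red, green, blue); there is no depth.
- robot.camera_params(name): a dict with "fx", "fy", "cx", "cy" (pixels), "R" (3x3) and "t" (3): a world point X has camera coordinates R X + t. Camera axes: x right, y down, z forward; pixel columns grow to the right and rows downward; lengths in m; the calibration is good to about 2 mm. The wrist camera is an equidistant fisheye: a pixel r from the principal point sees the ray r / f radians off the axis. A picture is of the moment at which its call begins: read the wrist's pose just before it. camera_params takes no time and is no camera call; for the wrist camera it gives the pose at the moment of the call.
- robot.hand_in(): hands the job in, once; it reports no verdict.
The state is a dict: "time": time; "qpos": joint angles; "qvel": joint speeds; "joint_efforts": joint torques, N m; "tool_pos": TCP position; "tool_rot": TCP orientation; "contact_force": force on the tool from outside, world axes, zero at the start; "torque": the same for the moment, N m; "opening": finger opening in m.
Only numpy, scipy, OpenCV 4.12 (cv2) and the standard library are available. Lean on these libraries where they do the work, as an engineer would, in place of code of your own. Each camera call takes 0.05 s, during which the arm holds its last target. There are 200 camera calls.

## Working session

There is one attempt and no reset: what is moved stays moved. The work goes in short steps, Python scripts to look and compute and a tool call to move; the robot and the scene stay as the last step left them, time stands still between calls to the robot, and variables do not carry over. Pictures are saved under pics/ and viewed, about 12 in all and at most 16, crops included, and the job is handed in when it is done.

Besides the shell and the picture viewer there is one more tool, called after "Request:" as a command line: name --argument value ..., lists and objects as JSON in quotes. jog_arm: Moves the arm, as the interface text tells. Its arguments: {"type":"object","properties":{"deltas":{"type":"array","items":{"type":"number"}},"claw":{"type":"number"},"newtons":{"type":"number"}},"required":["deltas"]}

```bash
mkdir -p pics; ls
python3 - <<'E'
from cell import robot
import cv2,numpy as np
o=robot.observe();print({k:np.round(v,3).tolist() for k,v in o.items()})
ims=[]
for n in("scene","side","wrist"):
    im=robot.read_camera(n)[:,:,::-1];cv2.imwrite(f"pics/{n}0.png",im)
    p=robot.camera_params(n);print(n,{k:np.round(v,3).tolist() for k,v in p.items()})
E
```

```text
pics
{'time': 0.0, 'qpos': [-1.348, 0.343, 1.525, -0.0, 1.275, -0.146], 'qvel': [0.001, 0.002, 0.001, -0.0, -0.001, -0.0], 'joint_efforts': [0.002, -43.124, -24.422, 0.072, 0.056, -0.0], 'tool_pos': [0.189, -0.489, 0.204], 'tool_rot': [-3.14, -0.0, 0.369], 'contact_force': [0.488, 0.399, 0.386], 'torque': [0.011, 0.021, -0.026], 'opening': 0.092}
scene {'fx': 440.159, 'fy': 440.159, 'cx': 267.898, 'cy': 186.746, 'R': [[0.678, 0.735, 0.022], [0.408, -0.351, -0.843], [-0.611, 0.58, -0.538]], 't': [-0.406, -0.13, 1.967]}
side {'fx': 347.003, 'fy': 347.003, 'cx': 257.6, 'cy': 186.512, 'R': [[-0.889, -0.459, -0.007], [-0.24, 0.479, -0.844], [0.391, -0.749, -0.536]], 't': [0.53, 0.207, 0.813]}
wrist {'fx': 297.319, 'fy': 297.319, 'cx': 259.029, 'cy': 191.689, 'R': [[0.361, -0.932, -0.002], [-0.891, -0.346, 0.295], [-0.276, -0.105, -0.955]], 't': [-0.524, -0.039, 0.391]}
```

View pics/scene0.png

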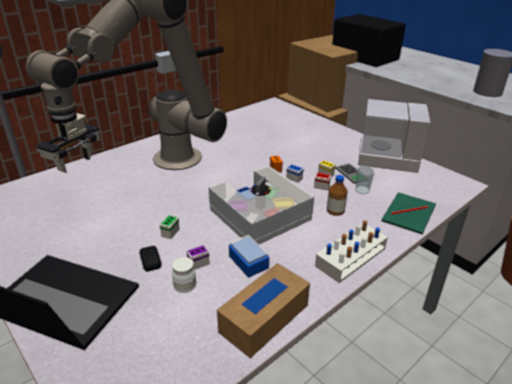

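View pics/side0.png

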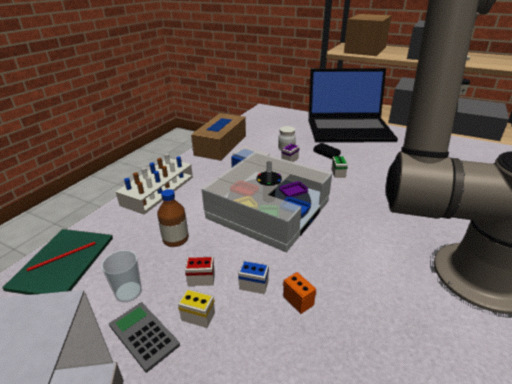

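Scene: robot at top left, and the reader around (260,205) with the knob at (262,187). Green is at (170,225), purple (198,255), blue (295,171), red (322,180) and yellow (326,167). The orange decoy is at (276,162). Side: red (200,268), yellow (197,303), blue (254,272), orange (299,290), green (340,163), purple (290,152). All five cartridges are present.

```bash
cat > h.py <<'E'
from cell import robot
import cv2,numpy as np
HUE={'red':(174,4),'yellow':(22,34),'green':(50,75),'blue':(103,122),'purple':(135,160)}
def ray(p,uv,name):
    u,v=uv; R=np.array(p['R']);t=np.array(p['t'])
    a,b=(u-p['cx'])/p['fx'],(v-p['cy'])/p['fy']
    if name=='wrist':
        r=np.hypot(a,b); s=np.sin(r)/max(r,1e-9); d=np.array([a*s,b*s,np.cos(r)])
    else: d=np.array([a,b,1.])
    return -R.T@t, R.T@d
def onplane(p,uv,z,name):
    c,d=ray(p,uv,name); return c+d*(z-c[2])/d[2]
def proj(p,X,name):
    q=np.array(p['R'])@np.array(X)+np.array(p['t'])
    if name=='wrist':
        h=np.hypot(q[0],q[1]); k=np.arctan2(h,q[2])/max(h,1e-9)
        return np.array([p['fx']*q[0]*k+p['cx'],p['fy']*q[1]*k+p['cy']])
    return np.array([p['fx']*q[0]/q[2]+p['cx'],p['fy']*q[1]/q[2]+p['cy']])
def mask(im,c,smin=110,vmin=60):   # im RGB
    h,s,v=cv2.split(cv2.cvtColor(im,cv2.COLOR_RGB2HSV)); a,b=HUE[c]
    m=((h>=a)&(h<=b)) if a<b else ((h>=a)|(h<=b))
    return (m&(s>=smin)&(v>=vmin)).astype(np.uint8)
def blobs(im,c,minA=20,**k):
    n,l,st,ce=cv2.connectedComponentsWithStats(cv2.morphologyEx(mask(im,c,**k),cv2.MORPH_CLOSE,np.ones((3,3))))
    return [(st[i,4],ce[i],l==i) for i in range(1,n) if st[i,4]>=minA]
E
python3 - <<'E'
from h import *
for n in("scene","side"):
    im=cv2.imread(f"pics/{n}0.png")[:,:,::-1].copy();p=robot.camera_params(n)
    for c in HUE:
        for A,ce,_ in blobs(im,c):
            X=onplane(p,ce,.05,n)
            if 0.2<np.hypot(*X[:2])<0.95: print(n,c,A,ce.round(),X.round(3)[:2])
a=cv2.imread("pics/side0.png")[140:250,190:345];b=cv2.imread("pics/scene0.png")[145:275,150:350]
a=cv2.resize(a,(780,554),interpolation=cv2.INTER_CUBIC);cv2.imwrite("pics/c1.png",a)
E
```

```text
scene red 84 [323. 177.] [0.588 0.306]
scene yellow 110 [327. 166.] [0.539 0.387]
scene green 70 [169. 220.] [ 0.434 -0.308]
scene blue 41 [295. 167.] [0.463 0.274]
scene blue 46 [339. 178.] [0.637 0.35 ]
scene blue 28 [243. 189.] [0.452 0.005]
scene blue 25 [351. 234.] [0.89  0.102]
scene blue 30 [356. 246.] [0.94  0.066]
scene blue 503 [248. 263.] [ 0.773 -0.242]
scene blue 27 [329. 248.] [ 0.89  -0.009]
scene purple 100 [197. 250.] [ 0.626 -0.326]
side red 255 [199. 262.] [0.586 0.308]
side red 88 [199. 273.] [0.567 0.336]
side yellow 360 [195. 299.] [0.533 0.396]
side yellow 115 [196. 311.] [0.514 0.418]
side green 54 [340. 159.] [ 0.442 -0.318]
side green 20 [341. 167.] [ 0.422 -0.265]
side green 300 [131. 319.] [0.615 0.49 ]
side blue 73 [236. 159.] [ 0.762 -0.158]
side blue 31 [179. 161.] [ 0.932 -0.059]
side blue 133 [167. 194.] [0.834 0.121]
side blue 212 [299. 204.] [ 0.469 -0.009]
side blue 257 [253. 268.] [0.468 0.268]
side blue 70 [252. 279.] [0.456 0.299]
side purple 45 [290. 147.] [ 0.634 -0.335]
side purple 288 [293. 188.] [ 0.514 -0.076]
```

View pics/c1.png

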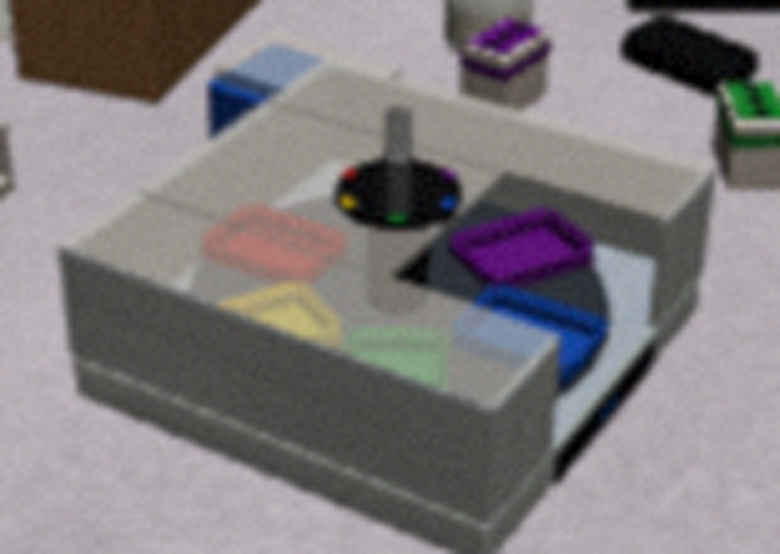

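The crop shows the front facing the robot. The purple nest at crop (520,245) is near the gap and blue (540,330) is beside it. The reader's top corners are at (62,250), (490,405), (715,175) and (330,65).

Run:
```python
from h import *
p=robot.camera_params("side")
f=lambda u,v,z:onplane(p,(190+u/5.032,140+v/5.036),z,"side")[:2].round(3)
C=[f(62,250,.104),f(490,405,.104),f(715,175,.104),f(330,65,.104)];print(C,np.mean(C,0))
for i in range(4):
    d=C[(i+1)%4]-C[i];print(np.hypot(*d),np.degrees(np.arctan2(d[1],d[0])))
print('disc ctr',f(398,193,.114),'knobtop',f(398,112,.15))
for n,u,v in(('r',349,175),('y',348,202),('g',397,218),('b',449,203),('p',449,174)):print(n,f(u,v,.114))
print('purple nest',f(522,245,.054),'red',f(275,242,.054))
```

```text
[array([0.702, 0.121]), array([0.443, 0.141]), array([ 0.412, -0.114]), array([ 0.674, -0.138])] [0.55775 0.0025 ]
0.2597710530447917 175.58437826536223
0.25687740266516246 -96.93135679831583
0.2630969403090808 -5.2338616472164325
0.26050911692299755 83.82982490497042
disc ctr [0.559 0.001] knobtop [ 0.571 -0.024]
r [ 0.592 -0.004]
y [0.579 0.022]
g [0.548 0.025]
b [ 0.529 -0.002]
p [ 0.542 -0.031]
purple nest [ 0.51  -0.068] red [ 0.642 -0.005]
```

Request:
jog_arm --deltas '[0.25, 0.25, 0, 0, 0, 0, 0.5, 0.5, 0, 0, 0, 0, 0.75, 0.75, 0, 0, 0, 0, 1, 1, 0, 0, 0, 0]' --claw 1

```text
time: 0.48
tool_pos: [0.2899, -0.3884, 0.2047]
tool_rot: [-3.141, 0.0, 0.368]
contact_force: [0.7, -0.5, -0.3]
opening: 0.0921
```

Request:
jog_arm --deltas '[0.25, 0.25, 0, 0, 0, 0, 0.5, 0.5, 0, 0, 0, 0, 0.75, 0.75, 0, 0, 0, 0, 1, 1, 0, 0, 0, 0]'

```text
time: 0.82
tool_pos: [0.3901, -0.2882, 0.2049]
tool_rot: [-3.141, 0.0, 0.369]
contact_force: [0.7, -0.4, -0.3]
opening: 0.0915
```

Request:
jog_arm --deltas '[0.05, 0.33, 0, 0, 0, 0, 0.1, 0.66, 0, 0, 0, 0, 0.15, 1, 0, 0, 0, 0]'

```text
time: 1.07
tool_pos: [0.4043, -0.1881, 0.2046]
tool_rot: [-3.141, 0.0, 0.369]
contact_force: [0.5, -0.9, 1.1]
opening: 0.0919
```

Request:
jog_arm --deltas '[0.05, 0.33, 0, 0, 0, 0, 0.1, 0.66, 0, 0, 0, 0, 0.15, 1, 0, 0, 0, 0]'

```text
time: 1.32
tool_pos: [0.4191, -0.0881, 0.205]
tool_rot: [-3.142, 0.0, 0.368]
contact_force: [0.5, -0.0, 0.9]
opening: 0.0917
```

Request:
jog_arm --deltas '[0, 0.33, 0, 0, 0, 0, 0, 0.66, 0, 0, 0, 0, 0, 1, 0, 0, 0, 0, 0, 1, 0, 0, 0, 0, 0, 1, 0, 0, 0, 0]'

```text
time: 1.73
tool_pos: [0.419, 0.0116, 0.205]
tool_rot: [3.141, 0.0, 0.373]
contact_force: [0.9, -0.2, 0.2]
opening: 0.0914
```

Run:
```python
from h import *
import pickle
p=robot.camera_params("wrist");im=robot.read_camera("wrist")
cv2.imwrite("pics/w1.png",im[:,:,::-1]);pickle.dump(p,open("w1.pkl","wb"))
for c in HUE:
    for A,ce,m in blobs(im,c,60,smin=90): print(c,A,ce.round(),onplane(p,ce,.054,'wrist')[:2].round(3))
```

```text
red 73 [351.  26.] [ 0.616 -0.021]
yellow 387 [28. 13.] [0.521 0.396]
yellow 77 [317.  25.] [0.599 0.014]
green 76 [301.  55.] [0.559 0.018]
green 1046 [261.  76.] [0.52 0.05]
blue 163 [473.   9.] [ 0.738 -0.169]
blue 771 [78. 68.] [0.464 0.27 ]
blue 252 [481.  66.] [ 0.667 -0.208]
blue 82 [321.  85.] [ 0.537 -0.015]
blue 3343 [288. 129.] [0.476 0.001]
purple 64 [354.  84.] [ 0.554 -0.05 ]
purple 1340 [349. 125.] [ 0.508 -0.063]
```

View pics/w1.png

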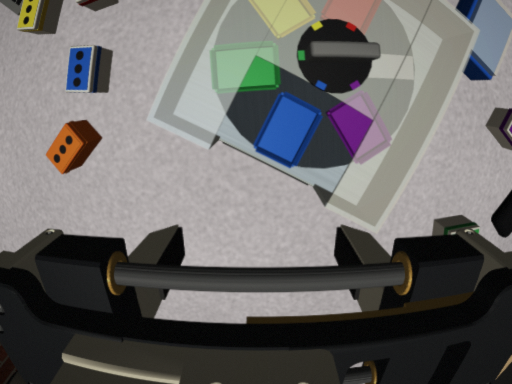

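Request:
jog_arm --deltas '[0, 0.33, 0, 0, 0, 0, 0, 0.66, 0, 0, 0, 0, 0, 1, 0, 0, 0, 0]'

```text
time: 2.03
tool_pos: [0.4197, 0.1095, 0.205]
tool_rot: [3.141, 0.0, 0.364]
contact_force: [1.3, -0.6, -0.1]
opening: 0.0918
```

Request:
jog_arm --deltas '[0.1, 0.33, 0, 0, 0, 0, 0.2, 0.66, 0, 0, 0, 0, 0.3, 1, 0, 0, 0, 0, 0.3, 1, 0, 0, 0, 0, 0.3, 1, 0, 0, 0, 0]'

```text
time: 2.45
tool_pos: [0.4499, 0.21, 0.2044]
tool_rot: [3.141, 0.001, 0.37]
contact_force: [-1.0, -0.8, -0.3]
opening: 0.0914
```

The wrist view shows the blue nest (288,129) in the gap, with green at (245,70) and purple (355,125) either side. The disc is at (337,57) and the grey bar on it points roughly sideways. The blue cartridge is at (80,68) and the orange decoy at (70,146).

```bash
cat >> h.py <<'E'
def rect(im,p,c,z,near,name='wrist',minA=60,**k):
    best=None
    for A,ce,m in blobs(im,c,minA,**k):
        d=np.hypot(*(onplane(p,ce,z,name)[:2]-near))
        if best is None or d<best[0]: best=(d,m)
    cn=max(cv2.findContours(best[1].astype(np.uint8),cv2.RETR_EXTERNAL,cv2.CHAIN_APPROX_NONE)[0],key=len)[:,0]
    P=np.array([onplane(p,q,z,name)[:2] for q in cn]).astype(np.float32)
    (c0,(w,h),a)=cv2.minAreaRect(P*1000)
    if w<h: a+=90;w,h=h,w
    return np.round(np.array(c0)/1000,4),np.round([w,h],1),round((a+90)%180-90,1)
E
python3 - <<'E'
from h import *
import pickle
im=cv2.imread("pics/w1.png")[:,:,::-1].copy();p=pickle.load(open("w1.pkl","rb"))
print('nest',rect(im,p,'blue',.054,(.476,0)))
D={c:onplane(p,q,.114,'wrist')[:2] for c,q in dict(red=(351,26),yellow=(317,25),green=(301,55),blue=(321,85),purple=(354,84)).items()}
for c in D: print(c,D[c].round(4))
print((D['red']+D['blue'])/2,(D['yellow']+D['purple'])/2,D['red']-D['blue'])
print([onplane(p,q,.104,'wrist')[:2].round(3) for q in((151,119),(380,228),(214,146),(330,203),(222,141),(327,188))])
p=robot.camera_params("wrist");im=robot.read_camera("wrist")
cv2.imwrite("pics/w2.png",im[:,:,::-1])
print('blue',rect(im,p,'blue',.054,(.465,.27)),rect(im,p,'red',.054,(.587,.307)),rect(im,p,'yellow',.054,(.536,.39)))
print(robot.observe()['tool_rot'])
E
```

```text
nest (array([4.756e-01, 2.000e-04]), array([75.5, 56.7]), -5.1)
red [ 0.5936 -0.0103]
yellow [0.5799 0.019 ]
green [0.5469 0.022 ]
blue [ 0.5284 -0.005 ]
purple [ 0.5426 -0.0333]
[ 0.56103199 -0.00766626] [ 0.56126099 -0.00711815] [ 0.0652064  -0.00525095]
[array([0.442, 0.134]), array([ 0.421, -0.129]), array([0.438, 0.066]), array([ 0.426, -0.063]), array([0.445, 0.06 ]), array([ 0.44 , -0.053])]
blue (array([0.4636, 0.2704]), array([53.3, 33.5]), 13.0) (array([0.581 , 0.3101]), array([53.4, 33.7]), 29.3) (array([0.5271, 0.3975]), array([53.6, 33.7]), 9.8)
[3.14097488e+00 1.49099306e-03 3.68380954e-01]
```

View pics/w2.png

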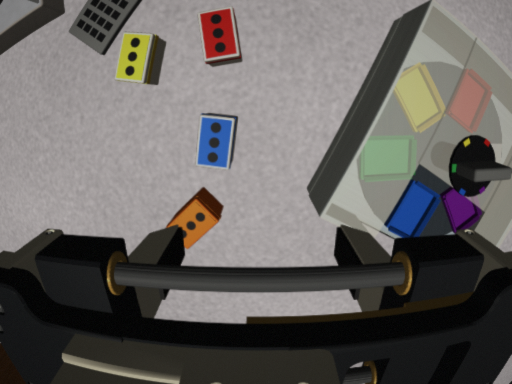

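Blue's centre is (0.464,0.270) at 13°, seen at px (217,141). The gap is at about (0.4755,0.000) and the reader's yaw about −5°. I'll pick blue now.

Request:
jog_arm --deltas '[0.07, 0.3, -0.1, 0, 0, -0.05, 0.14, 0.6, -0.3, 0, 0, -0.09, 0.14, 0.6, -0.7, 0, 0, -0.09]' --claw 0.8 --newtons 30

```text
time: 2.75
tool_pos: [0.4678, 0.273, 0.1383]
tool_rot: [-3.139, -0.011, 0.223]
contact_force: [0.5, 0.1, -0.4]
opening: 0.0769
```

Request:
jog_arm --deltas '[0, 0, -0.4, 0, 0, 0, 0, 0, -0.7, 0, 0, 0, 0, 0, -0.9, 0, 0, 0, 0, 0, -1, 0, 0, 0, 0, 0, -1, 0, 0, 0]'

```text
time: 3.17
tool_pos: [0.4625, 0.268, 0.0332]
tool_rot: [3.141, 0.004, 0.225]
contact_force: [0.1, -1.0, 0.2]
opening: 0.0734
```

Request:
jog_arm --deltas '[0, 0, 0, 0, 0, 0, 0, 0, 0, 0, 0, 0, 0, 0, 0, 0, 0, 0, 0, 0, 0, 0, 0, 0]' --claw 0

```text
time: 3.5
tool_pos: [0.4642, 0.2705, 0.0365]
tool_rot: [-3.141, -0.003, 0.227]
contact_force: [0.4, 0.5, -0.3]
opening: 0.0513
```

Request:
jog_arm --deltas '[0, 0, 0, 0, 0, 0, 0, 0, 0, 0, 0, 0, 0, 0, 0.1, 0, 0, 0, 0, 0, 0.3, 0, 0, 0]'

```text
time: 3.83
tool_pos: [0.4617, 0.2697, 0.064]
tool_rot: [3.141, 0.005, 0.228]
contact_force: [0.3, -0.2, -1.0]
opening: 0.0245
```

The fingers close at about 80 mm/s, so I lifted too early. I'll open, rise and look again.

Request:
jog_arm --deltas '[0, 0, 0.3, 0, 0, 0, 0, 0, 0.6, 0, 0, 0, 0, 0, 1, 0, 0, 0, 0, 0, 1, 0, 0, 0, 0, 0, 1, 0, 0, 0]' --claw 0.75

```text
time: 4.25
tool_pos: [0.4646, 0.271, 0.1682]
tool_rot: [-3.141, -0.006, 0.228]
contact_force: [-0.1, 0.1, -0.2]
opening: 0.0535
```

```bash
cat >> h.py <<'E'
def look(n,show=()):
    o=robot.observe();p=robot.camera_params("wrist");im=robot.read_camera("wrist")
    cv2.imwrite(f"pics/{n}.png",im[:,:,::-1])
    print(o['tool_pos'].round(4) if hasattr(o['tool_pos'],'round') else o['tool_pos'],np.round(np.degrees(o['tool_rot']),1),o['opening'])
    for c,near,z in show: print(c,rect(im,p,c,z,near))
    return im,p
E
python3 - <<'E'
from h import *
look("w3",[('blue',(.4636,.2704),.054)])
E
```

```text
[0.4646 0.271  0.1682] [-179.9   -0.4   13. ] 0.05345078482649267
blue (array([0.4633, 0.2706]), array([52.1, 33.2]), 13.1)
```

View pics/w3.png

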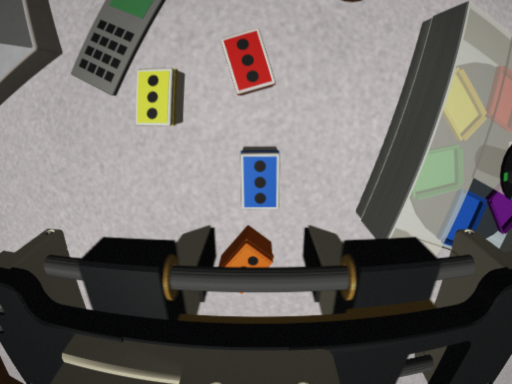

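The wrist view shows blue upright and unmoved at px (260,180), centred between the fingers. I'll descend again and wait longer for the fingers to close.

Request:
jog_arm --deltas '[0, 0, -0.35, 0, 0, 0, 0, 0, -0.7, 0, 0, 0, 0, 0, -1, 0, 0, 0]' --claw 0.75

```text
time: 4.55
tool_pos: [0.4618, 0.2697, 0.0624]
tool_rot: [3.141, 0.003, 0.227]
contact_force: [0.2, -0.4, -0.1]
opening: 0.0687
```

Request:
jog_arm --deltas '[0, 0, -0.2, 0, 0, 0, 0, 0, -0.34, 0, 0, 0, 0, 0, -0.34, 0, 0, 0, 0, 0, -0.34, 0, 0, 0]'

```text
time: 4.88
tool_pos: [0.462, 0.2698, 0.0297]
tool_rot: [3.141, 0.004, 0.228]
contact_force: [0.5, 0.0, 1.3]
opening: 0.0689
```

Request:
jog_arm --deltas '[0, 0, 0, 0, 0, 0, 0, 0, 0, 0, 0, 0, 0, 0, 0, 0, 0, 0, 0, 0, 0, 0, 0, 0, 0, 0, 0, 0, 0, 0]' --claw 0

```text
time: 5.3
tool_pos: [0.4636, 0.2704, 0.0317]
tool_rot: [-3.141, -0.001, 0.227]
contact_force: [-0.0, -0.6, 0.2]
opening: 0.0403
```

Request:
jog_arm --deltas '[0, 0, 0, 0, 0, 0, 0, 0, 0, 0, 0, 0, 0, 0, 0, 0, 0, 0, 0, 0, 0, 0, 0, 0]'

```text
time: 5.63
tool_pos: [0.4657, 0.2684, 0.0353]
tool_rot: [3.138, -0.005, 0.229]
contact_force: [-5.3, -17.8, 43.2]
opening: 0.0138
```

Request:
jog_arm --deltas '[0, 0, 0.15, 0, 0, 0, 0, 0, 0.4, 0, 0, 0, 0, 0, 0.7, 0, 0, 0, 0, 0, 1, 0, 0, 0]'

```text
time: 5.97
tool_pos: [0.4628, 0.27, 0.1321]
tool_rot: [3.141, 0.001, 0.227]
contact_force: [1.6, 0.6, 0.8]
opening: 0.0004
```

The fingers closed to zero, so blue was missed or slipped out. I'll look again and check the projection.

Run:
```python
from h import *
im,p=look("w4",[('blue',(.4636,.2704),.054)])
t=np.array(robot.observe()['tool_pos']);print('tcp px',proj(p,t,'wrist'),'tip',proj(p,t-[0,0,.011],'wrist'))
```

```text
[0.4628 0.27   0.1321] [1.8e+02 1.0e-01 1.3e+01] 0.00044176193696257837
blue (array([0.4628, 0.2705]), array([52.4, 33.6]), 13.5)
tcp px [258.30383048 223.94969821] tip [258.35215242 217.39279879]
```

View pics/w4.png

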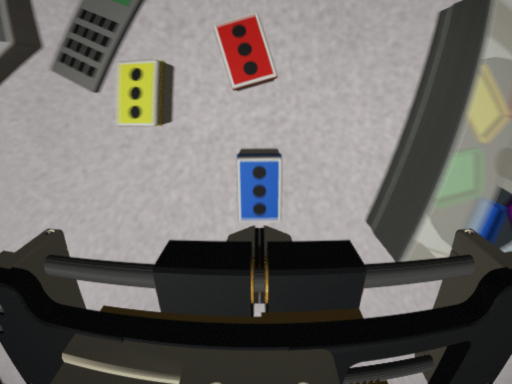

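Run:
```python
from h import *
t=np.array(robot.observe()['tool_pos']);print(t,robot.observe()['qpos'],robot.observe()['contact_force'])
im=robot.read_camera("side");p=robot.camera_params("side")
print('tcp',proj(p,t,'side'),'tip',proj(p,t-[0,0,.011],'side'))
for n in("blue","red","yellow"):
    for A,ce,_ in blobs(im,n,100):print(n,A,ce.round(1),onplane(p,ce,.054,'side')[:2].round(4))
HUE['orange']=(5,16)
for A,ce,_ in blobs(im,'orange',60,smin=150):print('or',A,ce.round(1),onplane(p,ce,.05,'side')[:2].round(4))
w=cv2.imread("pics/w2.png")[:,:,::-1].copy()
cv2.imwrite("pics/s2.png",cv2.resize(im[150:350,180:440,::-1],(780,600),interpolation=cv2.INTER_CUBIC))
```

```text
[0.46613506 0.27151554 0.13851428] [ 3.85361936e-01  4.24330068e-01  1.59318904e+00 -4.71315552e-05
  1.11423512e+00  1.72867150e+00] [2.16051571 2.0518762  4.88642651]
tcp [252.73124792 238.77217488] tip [252.8082301  242.79873745]
blue 2821 [346.4  91.8] [ 0.6206 -1.0673]
blue 140 [218.9 124.5] [ 0.9806 -0.3901]
blue 132 [166.8 194.2] [0.8292 0.126 ]
blue 213 [299.1 203.6] [ 0.4671 -0.0035]
blue 257 [253.3 268.1] [0.4661 0.2714]
red 217 [ 60.2 256.1] [0.8806 0.4395]
red 254 [198.9 262.2] [0.5836 0.311 ]
yellow 360 [195.1 299.1] [0.5303 0.3986]
yellow 105 [197.1 310.6] [0.5105 0.4194]
or 63 [12.7  0.6] [ 8.4726 -4.1596]
or 22832 [131.1  76.5] [ 1.8852 -0.8071]
or 367 [461.    5.7] [ 0.1764 -6.4147]
or 308 [497.   7.] [-0.3295 -6.3999]
or 319 [15.1 10. ] [ 6.5299 -2.9941]
or 184 [441.5  16.7] [ 0.3706 -4.7272]
or 286 [35.9 21.1] [ 4.9152 -2.2493]
or 872 [470.9  31.4] [ 0.0366 -3.5712]
or 140 [504.9  21.3] [-0.3184 -4.5516]
or 203 [ 8.9 24.8] [ 4.9005 -1.8971]
or 355 [493.   33.9] [-0.1523 -3.4906]
or 285 [23.7 35.9] [ 3.9609 -1.4702]
or 61 [ 2.7 39.7] [ 3.9372 -1.2496]
or 133 [401.3 
[... 226 characters left out ...]
6.6] [ 0.897  -1.0514]
or 200 [407.2  73.3] [ 0.3877 -1.6128]
or 964 [457.   87.4] [ 0.1059 -1.4196]
or 227 [39.5 81.8] [ 2.2886 -0.4819]
or 469 [496.2  90.2] [-0.0804 -1.4543]
or 187 [389.3  89.7] [ 0.4278 -1.2173]
or 214 [11.1 89.6] [ 2.2875 -0.3121]
or 261 [28.1 97.1] [ 2.0761 -0.2707]
or 107 [  5.3 104.2] [ 2.0721 -0.1505]
or 254 [ 16.1 112.8] [ 1.9057 -0.1   ]
or 177 [  9.6 127.1] [1.7633 0.0175]
or 240 [ 24.4 133.4] [1.6422 0.0312]
or 71 [  3.3 141.6] [1.6406 0.1169]
or 605 [210.3 146.7] [ 0.8981 -0.2027]
or 222 [ 13.3 149.4] [1.5384 0.1413]
or 128 [  7.4 163.3] [1.4502 0.2171]
or 65 [138.  182.3] [0.958  0.1091]
or 501 [170.8 213. ] [0.7636 0.1891]
or 875 [298.9 292.1] [0.3533 0.2849]
```

View pics/s2.png

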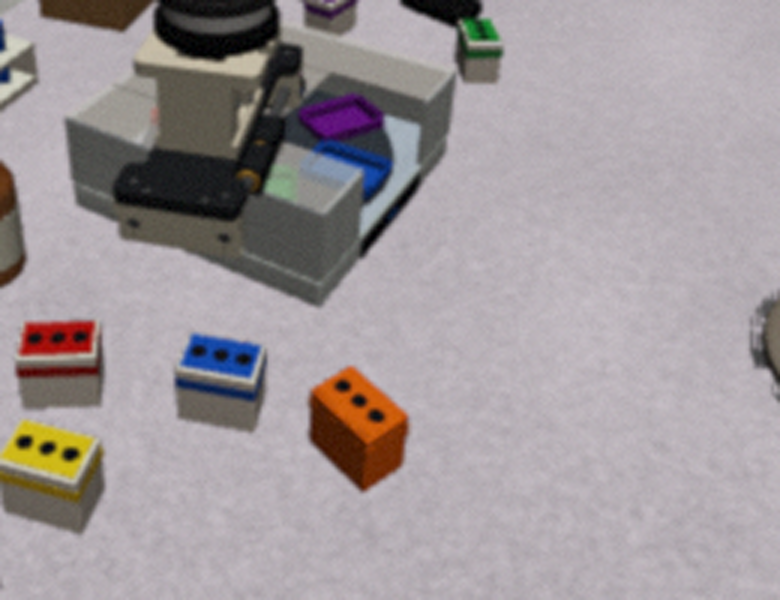

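The side view shows blue upright at crop (220,365), with no fingertips where I expected them. The gripper body sits about 30 mm higher than the stated dimensions imply. The wrist view agrees: the finger spacing in pixels puts the tips roughly 32 mm higher too. I'll lower to TCP z = 0.014, which is safe either way, and close.

Request:
jog_arm --deltas '[0, 0, 0, 0, 0, 0, 0, 0, 0, 0, 0, 0, 0, 0, -0.1, 0, 0, 0, 0, 0, -0.4, 0, 0, 0, 0, 0, -0.7, 0, 0, 0]' --claw 0.75

```text
time: 6.48
tool_pos: [0.4633, 0.2703, 0.0595]
tool_rot: [-3.142, -0.001, 0.227]
contact_force: [0.4, -0.2, -1.7]
opening: 0.0288
```

Request:
jog_arm --deltas '[0, 0, 0, 0, 0, 0, 0, 0, 0, 0, 0, 0, 0, 0, 0, 0, 0, 0, 0, 0, 0, 0, 0, 0, 0, 0, 0, 0, 0, 0]'

```text
time: 6.9
tool_pos: [0.4642, 0.2707, 0.0624]
tool_rot: [-3.141, -0.003, 0.227]
contact_force: [0.6, -0.8, -0.6]
opening: 0.0625
```

Run:
```python
from h import *
o=robot.observe();t=np.array(o['tool_pos'])
im=robot.read_camera("side");p=robot.camera_params("side");w=robot.read_camera("wrist")
f=lambda X:((proj(p,X,'side')-[190,130])*[4.33,4.0]).round()
print(o,'tcp',f(t),'tip',f(t-[0,0,.011]))
s=cv2.resize(im[130:280,190:340,::-1],(400,400));s2=cv2.resize(w[140:300,170:350,::-1],(400,400))
cv2.imwrite("pics/s3.png",np.hstack([s,s2]))
print(((proj(p,t,'side')-[190,130])*400/150).round(),((proj(p,t-[0,0,.011],'side')-[190,130])*400/150).round())
```

```text
{'time': 6.9, 'qpos': array([ 3.85319703e-01,  5.18513110e-01,  1.67923820e+00, -8.48609323e-05,
        9.41213819e-01,  1.72869517e+00]), 'qvel': array([ 0.00031161, -0.00120101,  0.00660547,  0.00099832, -0.00182795,
        0.00085585]), 'joint_efforts': array([-1.85670820e-02, -4.68556809e+01, -1.95994002e+01,  1.82238990e-02,
       -8.41072504e-02, -4.91885180e-05]), 'tool_pos': array([0.46418078, 0.27068892, 0.06242289]), 'tool_rot': array([-3.14124736e+00, -2.60563914e-03,  2.27470284e-01]), 'contact_force': array([ 0.56515829, -0.7766248 , -0.55858465]), 'torque': array([ 0.07172071, -0.0254809 , -0.03850531]), 'opening': 0.06251344009072174} tcp [278. 542.] tip [278. 556.]
[171. 361.] [171. 371.]
```

View pics/s3.png

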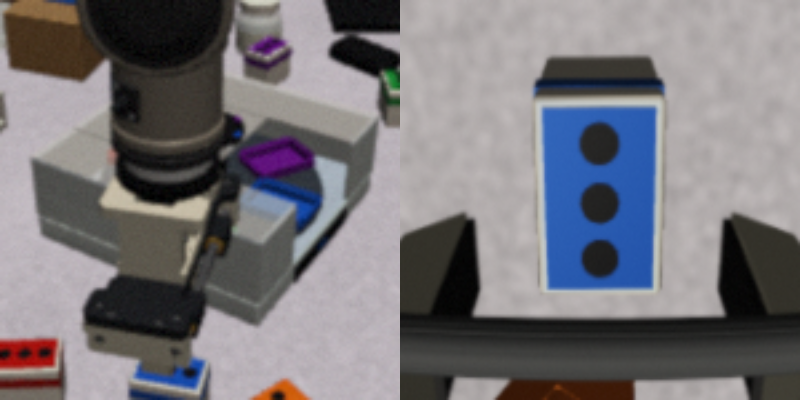

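The left side crop shows the near finger tip about 30 mm above its predicted spot. The right wrist crop agrees. So the tips really are around TCP+19 mm, and I'll descend accordingly, watching the force.

Request:
jog_arm --deltas '[0, 0, -0.15, 0, 0, 0, 0, 0, -0.3, 0, 0, 0, 0, 0, -0.4, 0, 0, 0, 0, 0, -0.48, 0, 0, 0, 0, 0, -0.48, 0, 0, 0]'

```text
time: 7.42
tool_pos: [0.4625, 0.2699, 0.0118]
tool_rot: [3.141, 0.002, 0.227]
contact_force: [-0.4, 0.5, 0.0]
opening: 0.0685
```

Request:
jog_arm --deltas '[0, 0, 0, 0, 0, 0, 0, 0, 0, 0, 0, 0, 0, 0, 0, 0, 0, 0, 0, 0, 0, 0, 0, 0, 0, 0, 0, 0, 0, 0]' --claw 0.2

```text
time: 7.83
tool_pos: [0.4635, 0.2704, 0.0135]
tool_rot: [-3.142, -0.001, 0.228]
contact_force: [0.8, -0.5, 1.2]
opening: 0.04
```

Request:
jog_arm --deltas '[0, 0, 0, 0, 0, 0, 0, 0, 0, 0, 0, 0, 0, 0, 0, 0, 0, 0]'

```text
time: 8.08
tool_pos: [0.4636, 0.2704, 0.0135]
tool_rot: [-3.142, -0.001, 0.227]
contact_force: [0.3, -0.5, 3.3]
opening: 0.0402
```

Gripped at 40 mm. I'll lift and carry it over the gap, turning to −5°.

Request:
jog_arm --deltas '[0, 0, 0.2, 0, 0, 0, 0, 0, 0.5, 0, 0, 0, 0, 0, 0.8, 0, 0, 0, 0, 0, 1, 0, 0, 0]'

```text
time: 8.42
tool_pos: [0.4637, 0.2705, 0.1151]
tool_rot: [-3.141, -0.002, 0.227]
contact_force: [0.4, 0.6, -1.5]
opening: 0.0396
```

Request:
jog_arm --deltas '[0, -0.2, 0.2, 0, 0, -0.05, 0.02, -0.5, 0.38, 0, 0, -0.1, 0.04, -0.8, 0.38, 0, 0, -0.15, 0.06, -1, 0.38, 0, 0, -0.2]'

```text
time: 8.75
tool_pos: [0.4694, 0.1685, 0.1519]
tool_rot: [3.141, -0.002, -0.09]
contact_force: [-0.5, -0.3, -1.9]
opening: 0.0397
```

Request:
jog_arm --deltas '[0.02, -0.3, 0, 0, 0, 0, 0.04, -0.6, 0, 0, 0, 0, 0.06, -0.9, 0, 0, 0, 0]'

```text
time: 9.0
tool_pos: [0.4747, 0.0791, 0.1507]
tool_rot: [3.141, 0.001, -0.086]
contact_force: [0.5, -0.6, -2.1]
opening: 0.0397
```

Request:
jog_arm --deltas '[0, -0.3, 0, 0, 0, 0, 0, -0.55, 0, 0, 0, 0, 0, -0.7, 0, 0, 0, 0, 0, -0.8, 0, 0, 0, 0, 0, -0.8, 0, 0, 0, 0]'

```text
time: 9.42
tool_pos: [0.4751, -0.0012, 0.1507]
tool_rot: [3.141, 0.001, -0.089]
contact_force: [-0.6, 0.3, -2.0]
opening: 0.0396
```

Request:
jog_arm --deltas '[0, 0, 0, 0, 0, 0, 0, 0, 0, 0, 0, 0, 0, 0, 0, 0, 0, 0]'

```text
time: 9.67
tool_pos: [0.4752, 0.0013, 0.151]
tool_rot: [-3.141, 0.0, -0.085]
contact_force: [0.4, -0.0, -2.5]
opening: 0.0398
```

Run:
```python
from h import *
im,p=look("w5")
t=np.array(robot.observe()['tool_pos'])
zt=t[2]+.0135+.027
for A,ce,m in blobs(im,'blue',100): print(A,ce.round())
print('cart at',zt,rect(im,p,'blue',zt,t[:2]))
cv2.imwrite("pics/w5c.png",cv2.resize(im[0:340,:,::-1],(720,478)))
```

```text
[0.4752 0.0013 0.151 ] [-180.     0.    -4.9] 0.03978879243116134
219 [441.   3.]
118 [260. 137.]
1793 [260. 161.]
141 [263. 195.]
3233 [259. 237.]
209 [259. 293.]
cart at 0.19149533055269194 (array([4.849e-01, 2.000e-04]), array([34.5, 33.9]), -4.8)
```

View pics/w5c.png

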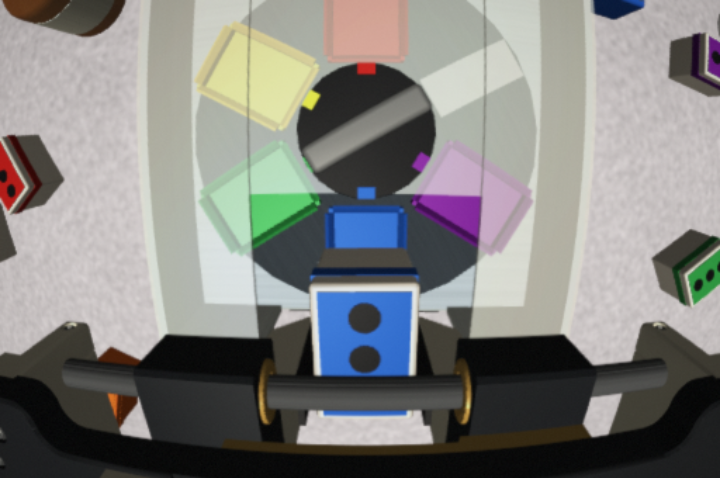

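Crop: the cart (364,345) is lined up with the blue nest (366,230), and the blue dot sits on the radial line. I'll check the cart's radial position numerically.

Run:
```python
from h import *
p=robot.camera_params("wrist")
s=lambda u,v:(u/720*512,v/478*340)
for q in((312,283),(419,283),(318,415),(411,415)): print(onplane(p,s(*q),.1915,'wrist')[:2].round(4))
for q in((328,208),(405,208)): print('nest far',onplane(p,s(*q),.054,'wrist')[:2].round(4))
for q in((366,68),(366,193),(311,100),(421,161)): print('dot',onplane(p,s(*q),.114,'wrist')[:2].round(4))
```

```text
[0.5071 0.0168]
[ 0.5039 -0.0209]
[0.4499 0.0221]
[ 0.4467 -0.0159]
nest far [0.513  0.0222]
nest far [ 0.5087 -0.0291]
dot [ 0.5929 -0.0098]
dot [ 0.5279 -0.0043]
dot [0.5789 0.0194]
dot [ 0.5425 -0.034 ]
```

Cart centre (0.477,0.0005) against gap (0.475,0.000). I'll shift −2 mm in x and lower.

Request:
jog_arm --deltas '[-0.02, 0, -0.2, 0, 0, 0, -0.02, 0, -0.4, 0, 0, 0, -0.02, 0, -0.6, 0, 0, 0, -0.02, 0, -0.7, 0, 0, 0, -0.02, 0, -0.78, 0, 0, 0]'

```text
time: 10.13
tool_pos: [0.4726, 0.0011, 0.0718]
tool_rot: [-3.141, 0.002, -0.086]
contact_force: [0.1, 0.2, -1.6]
opening: 0.0398
```

Request:
jog_arm --deltas '[0, 0, -0.04, 0, 0, 0, 0, 0, -0.08, 0, 0, 0, 0, 0, -0.12, 0, 0, 0, 0, 0, -0.16, 0, 0, 0, 0, 0, -0.16, 0, 0, 0]'

```text
time: 10.55
tool_pos: [0.4732, 0.0003, 0.0567]
tool_rot: [3.142, 0.0, -0.087]
contact_force: [-0.1, 0.5, -2.2]
opening: 0.04
```

Request:
jog_arm --deltas '[0, 0, -0.02, 0, 0, 0, 0, 0, -0.04, 0, 0, 0, 0, 0, -0.04, 0, 0, 0, 0, 0, -0.04, 0, 0, 0]'

```text
time: 10.88
tool_pos: [0.4736, 0.0002, 0.0535]
tool_rot: [3.141, -0.001, -0.087]
contact_force: [-0.7, -0.8, 2.4]
opening: 0.0399
```

Request:
jog_arm --deltas '[0, 0, 0, 0, 0, 0, 0, 0, 0, 0, 0, 0, 0, 0, 0, 0, 0, 0, 0, 0, 0, 0, 0, 0]' --claw 0.65

```text
time: 11.22
tool_pos: [0.4733, 0.0003, 0.053]
tool_rot: [3.141, -0.0, -0.087]
contact_force: [-0.7, 0.6, 0.3]
opening: 0.0588
```

Request:
jog_arm --deltas '[0, 0, 0.15, 0, 0, 0, 0, 0, 0.4, 0, 0, 0, 0, 0, 0.7, 0, 0, 0, 0, 0, 1, 0, 0, 0]'

```text
time: 11.55
tool_pos: [0.4727, 0.0004, 0.1538]
tool_rot: [-3.142, 0.002, -0.087]
contact_force: [1.5, 0.2, -0.6]
opening: 0.0596
```

Request:
jog_arm --deltas '[0, 0, 0.1, 0, 0, 0, 0, 0, 0.2, 0, 0, 0, 0, 0, 0.2, 0, 0, 0, 0, 0, 0.2, 0, 0, 0]'

```text
time: 11.88
tool_pos: [0.4734, 0.0003, 0.1731]
tool_rot: [3.141, -0.001, -0.087]
contact_force: [0.1, 1.0, -0.2]
opening: 0.0596
```

Run:
```python
from h import *
im,p=look("w6",[('blue',(.4735,0),.094)])
cv2.imwrite("pics/w6c.png",cv2.resize(im[0:340,:,::-1],(720,478)))
```

```text
[4.734e-01 3.000e-04 1.731e-01] [180.  -0.  -5.] 0.05964633659944676
blue (array([ 4.736e-01, -1.000e-04]), array([53.3, 33.4]), -4.9)
```

View pics/w6c.png

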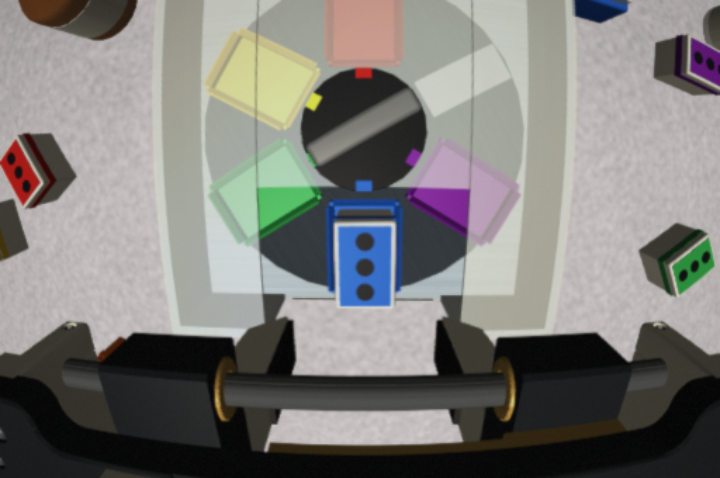

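The picture shows blue seated in its nest: crop (364,262), flat, and its apparent size fits z=0.094. Next I turn the knob one click counter-clockwise to green (4→3). That means going over it at yaw −65°.

Request:
jog_arm --deltas '[0.17, -0.015, 0, 0, 0, -0.078, 0.34, -0.03, 0, 0, 0, -0.156, 0.51, -0.045, 0, 0, 0, -0.234, 0.68, -0.06, 0, 0, 0, -0.312, 0.87, -0.076, 0, 0, 0, -0.39]' --claw 0.4 --newtons 50

```text
time: 12.35
tool_pos: [0.5602, -0.0073, 0.1715]
tool_rot: [3.14, 0.002, -0.705]
contact_force: [0.1, 0.2, -0.2]
opening: 0.0373
```

Request:
jog_arm --deltas '[0, 0, 0, 0, 0, -0.07, 0, 0, 0, 0, 0, -0.14, 0, 0, 0, 0, 0, -0.21, 0, 0, 0, 0, 0, -0.277, 0, 0, 0, 0, 0, -0.277]'

```text
time: 12.77
tool_pos: [0.5596, -0.0072, 0.1715]
tool_rot: [3.139, 0.002, -1.138]
contact_force: [0.5, 0.4, -1.5]
opening: 0.0369
```

Request:
jog_arm --deltas '[0, 0, -0.2, 0, 0, 0, 0, 0, -0.4, 0, 0, 0, 0, 0, -0.6, 0, 0, 0, 0, 0, -0.7, 0, 0, 0, 0, 0, -0.7, 0, 0, 0]'

```text
time: 13.18
tool_pos: [0.5583, -0.0071, 0.1001]
tool_rot: [3.137, 0.003, -1.132]
contact_force: [-0.4, 0.3, 0.6]
opening: 0.0366
```

Request:
jog_arm --deltas '[0, 0, 0, 0, 0, 0, 0, 0, 0, 0, 0, 0, 0, 0, 0, 0, 0, 0, 0, 0, 0, 0, 0, 0, 0, 0, 0, 0, 0, 0]' --claw 0

```text
time: 13.6
tool_pos: [0.5626, -0.0068, 0.1042]
tool_rot: [-3.136, -0.002, -1.134]
contact_force: [6.0, 3.6, -2.3]
opening: 0.0142
```

Request:
jog_arm --deltas '[0, 0, 0, 0, 0, 0, 0, 0, 0, 0, 0, 0.05, 0, 0, 0, 0, 0, 0.11, 0, 0, 0, 0, 0, 0.17, 0, 0, 0, 0, 0, 0.23]'

```text
time: 14.02
tool_pos: [0.5625, -0.0068, 0.1042]
tool_rot: [-3.137, -0.003, -0.769]
contact_force: [5.5, 2.1, -1.7]
opening: 0.0134
```

Request:
jog_arm --deltas '[0, 0, 0, 0, 0, 0.07, 0, 0, 0, 0, 0, 0.14, 0, 0, 0, 0, 0, 0.21, 0, 0, 0, 0, 0, 0.28, 0, 0, 0, 0, 0, 0.34]'

```text
time: 14.43
tool_pos: [0.5625, -0.0069, 0.1042]
tool_rot: [-3.14, -0.005, -0.233]
contact_force: [5.9, 2.7, -1.2]
opening: 0.0138
```

Request:
jog_arm --deltas '[0, 0, 0, 0, 0, 0.05, 0, 0, 0, 0, 0, 0.1, 0, 0, 0, 0, 0, 0.1, 0, 0, 0, 0, 0, 0.1]'

```text
time: 14.77
tool_pos: [0.5625, -0.0069, 0.1042]
tool_rot: [-3.141, -0.005, -0.081]
contact_force: [6.3, 2.4, -1.4]
opening: 0.0136
```

Request:
jog_arm --deltas '[0, 0, 0, 0, 0, 0, 0, 0, 0, 0, 0, 0, 0, 0, 0, 0, 0, 0, 0, 0, 0, 0, 0, 0]' --claw 0.45

```text
time: 15.1
tool_pos: [0.5602, -0.0074, 0.1033]
tool_rot: [3.141, -0.0, -0.082]
contact_force: [-0.5, -0.4, -1.8]
opening: 0.0352
```

Request:
jog_arm --deltas '[0, 0, 0.15, 0, 0, 0, 0, 0, 0.45, 0, 0, 0, 0, 0, 0.75, 0, 0, 0, 0, 0, 0.85, 0, 0, 0, 0, 0, 0.85, 0, 0, 0]'

```text
time: 15.52
tool_pos: [0.5618, -0.0076, 0.1911]
tool_rot: [3.141, -0.006, -0.082]
contact_force: [-0.1, 0.2, -0.6]
opening: 0.0413
```

```bash
cat >> h.py <<'E'
def scene_top(cs,name='side'):
    p=robot.camera_params(name);im=robot.read_camera(name)
    for c in cs:
        print(name,c,[(A,ce.round().tolist(),onplane(p,ce,.054,name)[:2].round(3).tolist()) for A,ce,_ in blobs(im,c,25) if .3<np.hypot(*onplane(p,ce,.054,name)[:2])<.8])
def nestfit(im,p,c,near,z=.054):  # nest at the gap: rim rectangle
    print('nest',c,rect(im,p,c,z,near,smin=120))
E
python3 - <<'E'
from h import *
im,p=look("w7")
for c in HUE:
    for A,ce,m in blobs(im,c,50): print(c,A,ce.round(),onplane(p,ce,.054,'wrist')[:2].round(3),onplane(p,ce,.114,'wrist')[:2].round(3))
scene_top(['green','purple'],'scene')
E
```

```text
[ 0.5618 -0.0076  0.1911] [180.   -0.3  -4.7] 0.04131619316491532
red 516 [ 30. 184.] [0.581 0.309] [0.592 0.248]
red 80 [227. 175.] [0.565 0.027] [0.579 0.02 ]
yellow 154 [ 16. 216.] [0.535 0.361] [0.554 0.29 ]
yellow 300 [  6. 224.] [0.523 0.394] [0.545 0.317]
yellow 73 [228. 209.] [0.525 0.031] [0.547 0.022]
yellow 195 [204. 226.] [0.507 0.061] [0.532 0.047]
green 1649 [258. 246.] [ 0.475 -0.   ] [ 0.506 -0.003]
blue 430 [388.  26.] [ 0.724 -0.166] [ 0.708 -0.137]
blue 447 [ 8. 59.] [0.761 0.322] [0.738 0.258]
blue 238 [420.  75.] [ 0.668 -0.203] [ 0.662 -0.167]
blue 75 [288. 209.] [ 0.52  -0.038] [ 0.542 -0.033]
blue 110 [315. 227.] [ 0.495 -0.068] [ 0.522 -0.058]
purple 499 [494. 112.] [ 0.628 -0.326] [ 0.63  -0.267]
purple 74 [289. 176.] [ 0.559 -0.041] [ 0.574 -0.036]
scene green [(np.int32(70), [169.0, 220.0], [0.439, -0.311])]
scene purple [(np.int32(100), [197.0, 250.0], [0.63, -0.328])]
```

The green nest is now at the gap. I'll go above the green cartridge.

Request:
jog_arm --deltas '[-0.14, -0.33, 0, 0, 0, 0, -0.28, -0.66, 0, 0, 0, 0, -0.42, -1, 0, 0, 0, 0]' --claw 0.75 --newtons 30

```text
time: 15.87
tool_pos: [0.5165, -0.1074, 0.1857]
tool_rot: [-3.141, 0.004, -0.08]
contact_force: [1.1, -0.5, -0.3]
opening: 0.057
```

Request:
jog_arm --deltas '[-0.14, -0.33, 0, 0, 0, 0, -0.28, -0.66, 0, 0, 0, 0, -0.42, -1, 0, 0, 0, 0]'

```text
time: 16.12
tool_pos: [0.4743, -0.208, 0.1859]
tool_rot: [-3.14, 0.004, -0.082]
contact_force: [0.4, -0.5, -0.5]
opening: 0.0684
```

Request:
jog_arm --deltas '[-0.14, -0.33, -0.1, 0, 0, 0, -0.28, -0.66, -0.1, 0, 0, 0, -0.38, -1, -0.2, 0, 0, 0, -0.38, -1, -0.2, 0, 0, 0, -0.38, -1, -0.2, 0, 0, 0]'

```text
time: 16.53
tool_pos: [0.4364, -0.3079, 0.1654]
tool_rot: [-3.138, 0.004, -0.086]
contact_force: [-0.4, 0.9, -0.3]
opening: 0.0688
```

Run:
```python
from h import *
im,p=look("w8",[('green',(.438,-.312),.054)])
```

```text
[ 0.4364 -0.3079  0.1654] [-179.8    0.2   -4.9] 0.06883692997264225
green (array([ 0.4366, -0.311 ]), array([52.6, 32.7]), -62.4)
```

Green is at (0.437,−0.311), axis −62°. I'll turn and descend.

Request:
jog_arm --deltas '[0, -0.03, 0, 0, 0, -0.078, 0, -0.03, 0, 0, 0, -0.156, 0, -0.03, 0, 0, 0, -0.234, 0, -0.03, 0, 0, 0, -0.312, 0, -0.03, 0, 0, 0, -0.39]'

```text
time: 17.0
tool_pos: [0.4387, -0.3084, 0.1675]
tool_rot: [-3.141, 0.001, -0.698]
contact_force: [-0.8, -0.2, 0.1]
opening: 0.0692
```

Request:
jog_arm --deltas '[0, 0, 0, 0, 0, -0.075, 0, 0, -0.1, 0, 0, -0.15, 0, 0, -0.35, 0, 0, -0.22, 0, 0, -0.6, 0, 0, -0.249, 0, 0, -0.6, 0, 0, -0.249]'

```text
time: 17.42
tool_pos: [0.4364, -0.3064, 0.1035]
tool_rot: [3.139, 0.009, -1.085]
contact_force: [-1.2, 0.3, -0.8]
opening: 0.0688
```

Run:
```python
from h import *
im,p=look("w9",[('green',(.438,-.312),.054)])
```

```text
[ 0.4364 -0.3064  0.1035] [179.8   0.5 -62.2] 0.06881949775511209
green (array([ 0.4365, -0.3113]), array([53.1, 33.1]), -62.2)
```

Request:
jog_arm --deltas '[-0.01, 0, -0.3, 0, 0, 0, -0.01, 0, -0.6, 0, 0, 0, -0.01, 0, -0.8, 0, 0, 0, -0.01, 0, -0.95, 0, 0, 0, -0.01, 0, -0.95, 0, 0, 0]'

```text
time: 17.88
tool_pos: [0.4368, -0.3087, 0.0115]
tool_rot: [3.14, 0.004, -1.083]
contact_force: [-0.7, -0.1, 0.6]
opening: 0.0688
```

Request:
jog_arm --deltas '[0, 0, 0, 0, 0, 0, 0, 0, 0, 0, 0, 0, 0, 0, 0, 0, 0, 0, 0, 0, 0, 0, 0, 0, 0, 0, 0, 0, 0, 0]' --claw 0.2

```text
time: 18.3
tool_pos: [0.4377, -0.3107, 0.014]
tool_rot: [-3.141, -0.002, -1.086]
contact_force: [1.5, 1.4, 1.4]
opening: 0.0399
```

Request:
jog_arm --deltas '[0, 0, 0, 0, 0, 0, 0, 0, 0, 0, 0, 0]'

```text
time: 18.47
tool_pos: [0.4378, -0.3107, 0.014]
tool_rot: [-3.141, -0.001, -1.086]
contact_force: [-0.1, 0.7, 6.1]
opening: 0.04
```

Request:
jog_arm --deltas '[0, 0, 0.2, 0, 0, 0, 0, 0, 0.5, 0, 0, 0, 0, 0, 0.8, 0, 0, 0, 0, 0, 1, 0, 0, 0]'

```text
time: 18.8
tool_pos: [0.4377, -0.3108, 0.1155]
tool_rot: [-3.141, -0.002, -1.086]
contact_force: [1.0, -0.6, -1.3]
opening: 0.0398
```

Request:
jog_arm --deltas '[0, 0.2, 0.2, 0, 0, 0.07, 0, 0.4, 0.38, 0, 0, 0.14, 0, 0.65, 0.38, 0, 0, 0.21, 0, 0.9, 0.38, 0, 0, 0.28]'

```text
time: 19.13
tool_pos: [0.4375, -0.2199, 0.1522]
tool_rot: [3.142, -0.002, -0.641]
contact_force: [1.0, 1.1, -1.6]
opening: 0.0402
```

Request:
jog_arm --deltas '[0.05, 0.25, 0, 0, 0, 0.07, 0.1, 0.5, 0, 0, 0, 0.14, 0.15, 0.75, 0, 0, 0, 0.21, 0.2, 1, 0, 0, 0, 0.28]'

```text
time: 19.47
tool_pos: [0.4571, -0.1191, 0.151]
tool_rot: [3.142, 0.0, -0.201]
contact_force: [0.3, 0.1, -0.2]
opening: 0.0401
```

Request:
jog_arm --deltas '[0.05, 0.3, 0, 0, 0, 0.04, 0.1, 0.6, 0, 0, 0, 0.076, 0.165, 0.9, 0, 0, 0, 0.076, 0.165, 1, 0, 0, 0, 0.076, 0.165, 1, 0, 0, 0, 0.076]'

```text
time: 19.88
tool_pos: [0.4734, -0.0183, 0.1509]
tool_rot: [-3.141, 0.001, -0.083]
contact_force: [0.2, 0.3, -1.5]
opening: 0.0396
```

Request:
jog_arm --deltas '[0, 0.1, 0, 0, 0, 0, 0, 0.21, 0, 0, 0, 0, 0, 0.21, 0, 0, 0, 0, 0, 0.21, 0, 0, 0, 0, 0, 0.21, 0, 0, 0, 0]'

```text
time: 20.3
tool_pos: [0.4738, 0.0001, 0.1511]
tool_rot: [3.141, -0.0, -0.087]
contact_force: [-0.6, 0.4, -0.9]
opening: 0.0398
```

```bash
cat >> h.py <<'E'
def hover(n,c):
    im,p=look(n); t=np.array(robot.observe()['tool_pos'])
    for A,ce,m in blobs(im,c,50): print(c,A,ce.round())
    for d in ('red','yellow','green','blue','purple'):
        q=[(A,onplane(p,ce,.114,'wrist')[:2].round(4)) for A,ce,m in blobs(im,d,30) if 0.02<np.hypot(*(onplane(p,ce,.114,'wrist')[:2]-[.5605,-.0072]))<.045]
        print('dot',d,q)
    cv2.imwrite(f"pics/{n}c.png",cv2.resize(im[0:340,:,::-1],(720,478)))
E
python3 - <<'E'
from h import *
hover("w10","green")
E
```

```text
[4.738e-01 1.000e-04 1.511e-01] [180.  -0.  -5.] 0.03981171523163177
green 1896 [259. 161.]
green 89 [260. 197.]
green 3023 [259. 237.]
green 286 [259. 294.]
dot red [(np.int32(121), array([0.579 , 0.0196]))]
dot yellow [(np.int32(117), array([0.5469, 0.0222]))]
dot green [(np.int32(39), array([ 0.526 , -0.0039]))]
dot blue [(np.int32(122), array([ 0.5424, -0.0335]))]
dot purple [(np.int32(111), array([ 0.5745, -0.0359]))]
```

View pics/w10c.png

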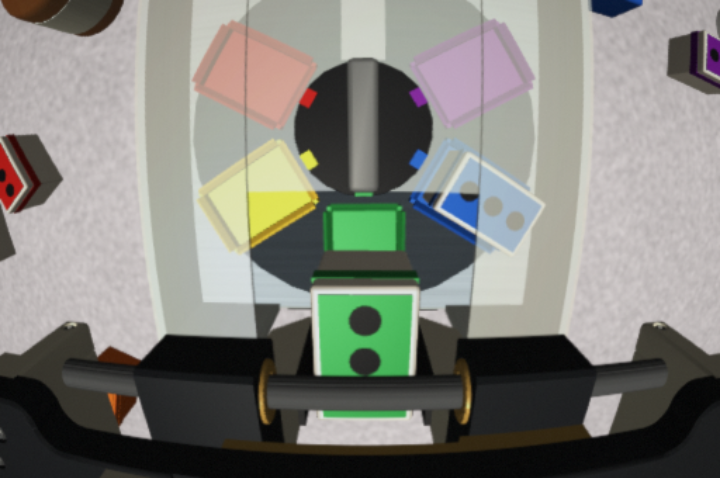

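View 12: green is lined up over the green nest (crop 364,350), and blue is under the cover at (490,205). I'll lower it the same way as blue.

Request:
jog_arm --deltas '[0.01, 0, -0.2, 0, 0, 0, 0.01, 0, -0.4, 0, 0, 0, 0.01, 0, -0.6, 0, 0, 0, 0.01, 0, -0.7, 0, 0, 0, 0.01, 0, -0.78, 0, 0, 0]'

```text
time: 20.77
tool_pos: [0.4742, 0.0002, 0.0718]
tool_rot: [3.142, 0.002, -0.088]
contact_force: [-0.3, 1.0, 0.3]
opening: 0.0398
```

Request:
jog_arm --deltas '[0, 0, -0.05, 0, 0, 0, 0, 0, -0.1, 0, 0, 0, 0, 0, -0.15, 0, 0, 0, 0, 0, -0.2, 0, 0, 0, 0, 0, -0.2, 0, 0, 0]'

```text
time: 21.18
tool_pos: [0.4754, 0.0005, 0.0534]
tool_rot: [3.141, -0.002, -0.087]
contact_force: [0.1, -0.3, -0.7]
opening: 0.0397
```

Request:
jog_arm --deltas '[0, 0, 0, 0, 0, 0]'

```text
time: 21.27
tool_pos: [0.4753, 0.0006, 0.0534]
tool_rot: [3.141, -0.001, -0.087]
contact_force: [0.9, -0.5, 0.8]
opening: 0.0397
```

Request:
jog_arm --deltas '[0, 0, 0, 0, 0, 0, 0, 0, 0, 0, 0, 0, 0, 0, 0, 0, 0, 0, 0, 0, 0, 0, 0, 0]' --claw 0.65

```text
time: 21.6
tool_pos: [0.4748, 0.0007, 0.0531]
tool_rot: [3.141, -0.0, -0.087]
contact_force: [0.6, 0.2, -0.2]
opening: 0.0584
```

Request:
jog_arm --deltas '[0, 0, 0.15, 0, 0, 0, 0, 0, 0.4, 0, 0, 0, 0, 0, 0.7, 0, 0, 0, 0, 0, 1, 0, 0, 0]'

```text
time: 21.93
tool_pos: [0.4742, 0.0008, 0.1538]
tool_rot: [-3.142, 0.002, -0.087]
contact_force: [0.2, 0.1, -0.7]
opening: 0.0598
```

Request:
jog_arm --deltas '[0, 0, 0.1, 0, 0, 0, 0, 0, 0.2, 0, 0, 0, 0, 0, 0.2, 0, 0, 0, 0, 0, 0.2, 0, 0, 0]'

```text
time: 22.27
tool_pos: [0.4749, 0.0007, 0.1731]
tool_rot: [3.141, -0.001, -0.087]
contact_force: [-0.3, -0.0, -0.5]
opening: 0.0594
```

Run:
```python
from h import *
look("w11",[('green',(.4735,0),.094)])
```

```text
[0.4749 0.0007 0.1731] [180.  -0.  -5.] 0.05941644348100607
green (array([4.737e-01, 4.000e-04]), array([52.5, 32.6]), -4.9)
```

Green is seated: same position and apparent size at z=0.094. Now the knob, one click counter-clockwise to yellow.

Request:
jog_arm --deltas '[0.3, -0.03, 0, 0, 0, 0, 0.6, -0.06, 0, 0, 0, 0, 0.87, -0.08, 0, 0, 0, 0, 0.87, -0.08, 0, 0, 0, 0, 0.87, -0.08, -0.1, 0, 0, 0]' --claw 0.4 --newtons 50

```text
time: 22.73
tool_pos: [0.5627, -0.0075, 0.1625]
tool_rot: [3.141, -0.001, -0.087]
contact_force: [0.3, -0.9, 0.0]
opening: 0.0374
```

Request:
jog_arm --deltas '[0, 0, -0.2, 0, 0, 0, 0, 0, -0.4, 0, 0, 0, 0, 0, -0.6, 0, 0, 0, 0, 0, -0.6, 0, 0, 0]'

```text
time: 23.07
tool_pos: [0.5572, -0.0066, 0.0981]
tool_rot: [-3.141, 0.01, -0.087]
contact_force: [-1.0, -0.1, -0.4]
opening: 0.0366
```

Request:
jog_arm --deltas '[0, 0, 0, 0, 0, 0, 0, 0, 0, 0, 0, 0, 0, 0, 0, 0, 0, 0, 0, 0, 0, 0, 0, 0, 0, 0, 0, 0, 0, 0]' --claw 0

```text
time: 23.48
tool_pos: [0.5624, -0.0069, 0.1042]
tool_rot: [-3.141, -0.002, -0.087]
contact_force: [-0.8, 2.7, 4.1]
opening: 0.0136
```

Request:
jog_arm --deltas '[0, 0, 0, 0, 0, 0, 0, 0, 0, 0, 0, 0.05, 0, 0, 0, 0, 0, 0.11, 0, 0, 0, 0, 0, 0.17, 0, 0, 0, 0, 0, 0.23]'

```text
time: 23.9
tool_pos: [0.5624, -0.0069, 0.1043]
tool_rot: [3.141, -0.002, 0.279]
contact_force: [-1.0, 2.2, 6.4]
opening: 0.0138
```

Request:
jog_arm --deltas '[0, 0, 0, 0, 0, 0.07, 0, 0, 0, 0, 0, 0.14, 0, 0, 0, 0, 0, 0.21, 0, 0, 0, 0, 0, 0.28, 0, 0, 0, 0, 0, 0.34]'

```text
time: 24.32
tool_pos: [0.5625, -0.007, 0.1043]
tool_rot: [3.14, -0.002, 0.814]
contact_force: [-0.5, 2.6, 6.4]
opening: 0.0138
```

Request:
jog_arm --deltas '[0, 0, 0, 0, 0, 0.05, 0, 0, 0, 0, 0, 0.1, 0, 0, 0, 0, 0, 0.1, 0, 0, 0, 0, 0, 0.1]'

```text
time: 24.65
tool_pos: [0.5625, -0.007, 0.1042]
tool_rot: [3.14, -0.001, 0.966]
contact_force: [-0.1, 2.5, 6.7]
opening: 0.0138
```

Request:
jog_arm --deltas '[0, 0, 0, 0, 0, 0, 0, 0, 0, 0, 0, 0, 0, 0, 0, 0, 0, 0, 0, 0, 0, 0, 0, 0]' --claw 0.45

```text
time: 24.98
tool_pos: [0.5616, -0.0075, 0.1029]
tool_rot: [-3.141, 0.0, 0.966]
contact_force: [-0.1, -0.7, -0.3]
opening: 0.0359
```

Request:
jog_arm --deltas '[0, 0, 0.15, 0, 0, 0, 0, 0, 0.45, 0, 0, 0, 0, 0, 0.75, 0, 0, 0, 0, 0, 0.85, 0, 0, 0, 0, 0, 0.85, 0, 0, 0]'

```text
time: 25.4
tool_pos: [0.5634, -0.0076, 0.1908]
tool_rot: [3.136, -0.002, 0.966]
contact_force: [0.2, -0.5, -0.0]
opening: 0.0409
```

Run:
```python
from h import *
im,p=look("w12")
for c in HUE:
    for A,ce,m in blobs(im,c,50): print(c,A,ce.round(),onplane(p,ce,.054,'wrist')[:2].round(3),onplane(p,ce,.114,'wrist')[:2].round(3))
scene_top(['red','yellow'],'side')
```

```text
[ 0.5634 -0.0076  0.1908] [ 1.797e+02 -1.000e-01  5.530e+01] 0.04086536898229974
red 338 [190. 161.] [0.51 0.05] [0.529 0.052]
red 85 [226. 176.] [0.533 0.014] [0.547 0.022]
yellow 2693 [194. 210.] [0.478 0.002] [0.503 0.012]
green 172 [236. 242.] [ 0.494 -0.058] [ 0.516 -0.036]
green 227 [247. 253.] [ 0.497 -0.078] [ 0.517 -0.052]
blue 85 [500.  47.] [ 0.934 -0.039] [ 0.872 -0.02 ]
blue 464 [442. 200.] [ 0.74  -0.167] [ 0.715 -0.124]
blue 71 [287. 209.] [ 0.567 -0.058] [ 0.574 -0.036]
purple 76 [288. 176.] [ 0.589 -0.025] [ 0.592 -0.009]
side red [(np.int32(255), [199.0, 262.0], [0.584, 0.311]), (np.int32(94), [199.0, 273.0], [0.564, 0.339])]
side yellow [(np.int32(223), [298.0, 203.0], [0.469, -0.003]), (np.int32(469), [196.0, 302.0], [0.525, 0.404])]
```

Run:
```python
from h import *
p=robot.camera_params("side");q=robot.camera_params("scene")
f=lambda u,v,z:onplane(p,(u,v),z,"side")[:2].round(3)
g=lambda u,v,z:onplane(q,(u,v),z,"scene")[:2].round(3)
print('beaker top',f(122,260,.095),g(365,173,.095),'base',f(128,291,0));print('bottle cap',f(168,195,.15),g(340,180,.15),'base',f(174,236,0))
print('calc',f(144,334,.012))
```

```text
beaker top [0.704 0.411] [0.723 0.393] base [0.71  0.415]
bottle cap [0.717 0.235] [0.746 0.204] base [0.738 0.218]
calc [0.594 0.486]
```

Request:
jog_arm --deltas '[0, 0.33, 0, 0, 0, -0.075, 0, 0.66, 0, 0, 0, -0.15, 0, 1, 0, 0, 0, -0.225]' --claw 0.75 --newtons 30

```text
time: 25.75
tool_pos: [0.5606, 0.0931, 0.1856]
tool_rot: [-3.14, 0.004, 0.604]
contact_force: [1.4, -0.2, -0.4]
opening: 0.0569
```

Request:
jog_arm --deltas '[-0.05, 0.33, 0, 0, 0, -0.075, -0.1, 0.66, 0, 0, 0, -0.15, -0.15, 1, 0, 0, 0, -0.225]'

```text
time: 26.0
tool_pos: [0.5453, 0.1938, 0.1855]
tool_rot: [3.142, 0.004, 0.253]
contact_force: [0.8, -0.1, 0.9]
opening: 0.0686
```

Request:
jog_arm --deltas '[-0.05, 0.33, 0, 0, 0, -0.05, -0.1, 0.66, 0, 0, 0, -0.05, -0.15, 1, 0, 0, 0, -0.05]'

```text
time: 26.25
tool_pos: [0.5303, 0.2937, 0.1855]
tool_rot: [3.141, 0.004, 0.18]
contact_force: [0.8, 0.7, 0.4]
opening: 0.069
```

Request:
jog_arm --deltas '[0, 0.33, 0, 0, 0, 0, 0, 0.66, 0, 0, 0, 0, 0, 0.9, 0, 0, 0, 0, 0, 0.9, 0, 0, 0, 0, 0, 0.9, 0, 0, 0, 0]'

```text
time: 26.67
tool_pos: [0.5305, 0.3832, 0.1851]
tool_rot: [3.14, 0.004, 0.183]
contact_force: [1.4, -0.0, -0.5]
opening: 0.0688
```

Run:
```python
from h import *
im,p=look("w13",[('yellow',(.527,.3975),.054),('red',(.582,.31),.054)])
cv2.imwrite("pics/w13c.png",cv2.resize(im[0:340,:,::-1],(720,478)))
```

```text
[0.5305 0.3832 0.1851] [179.9   0.2  10.5] 0.06883699124077725
yellow (array([0.5274, 0.397 ]), array([53.1, 32.4]), 9.1)
red (array([0.5814, 0.3099]), array([53.6, 33.5]), 29.5)
```

Request:
jog_arm --deltas '[-0.04, 0.14, -0.2, 0, 0, -0.013, -0.04, 0.14, -0.5, 0, 0, -0.013, -0.04, 0.14, -0.75, 0, 0, -0.013, -0.04, 0.14, -0.75, 0, 0, -0.013]'

```text
time: 27.05
tool_pos: [0.5248, 0.3932, 0.1066]
tool_rot: [3.137, 0.011, 0.158]
contact_force: [-1.1, 0.0, -2.0]
opening: 0.0692
```

Request:
jog_arm --deltas '[0, 0, -0.3, 0, 0, 0, 0, 0, -0.6, 0, 0, 0, 0, 0, -0.85, 0, 0, 0, 0, 0, -1, 0, 0, 0, 0, 0, -1, 0, 0, 0]'

```text
time: 27.47
tool_pos: [0.5264, 0.3943, 0.0101]
tool_rot: [3.139, 0.006, 0.158]
contact_force: [-0.9, 0.2, -0.5]
opening: 0.0691
```

Request:
jog_arm --deltas '[0, 0, 0, 0, 0, 0, 0, 0, 0, 0, 0, 0, 0, 0, 0, 0, 0, 0, 0, 0, 0, 0, 0, 0, 0, 0, 0, 0, 0, 0]' --claw 0.2

```text
time: 27.88
tool_pos: [0.5284, 0.397, 0.0144]
tool_rot: [-3.141, -0.002, 0.16]
contact_force: [0.7, 1.6, 0.5]
opening: 0.04
```

Request:
jog_arm --deltas '[0, 0, 0, 0, 0, 0, 0, 0, 0, 0, 0, 0]'

```text
time: 28.05
tool_pos: [0.5284, 0.397, 0.0143]
tool_rot: [-3.141, -0.002, 0.16]
contact_force: [-0.5, -0.0, 6.2]
opening: 0.04
```

Request:
jog_arm --deltas '[0, 0, 0.2, 0, 0, 0, 0, 0, 0.5, 0, 0, 0, 0, 0, 0.8, 0, 0, 0, 0, 0, 1, 0, 0, 0]'

```text
time: 28.38
tool_pos: [0.5283, 0.3971, 0.1156]
tool_rot: [-3.141, -0.002, 0.16]
contact_force: [0.1, 0.2, -1.0]
opening: 0.0401
```

Request:
jog_arm --deltas '[-0.03, -0.2, 0.2, 0, 0, -0.04, -0.06, -0.45, 0.38, 0, 0, -0.08, -0.1, -0.7, 0.38, 0, 0, -0.12, -0.14, -1, 0.38, 0, 0, -0.158]'

```text
time: 28.72
tool_pos: [0.5138, 0.2966, 0.1521]
tool_rot: [-3.14, -0.002, -0.09]
contact_force: [-0.6, 0.2, -1.7]
opening: 0.0401
```

Request:
jog_arm --deltas '[-0.05, -0.33, 0, 0, 0, 0, -0.1, -0.66, 0, 0, 0, 0, -0.14, -1, 0, 0, 0, 0]'

```text
time: 28.97
tool_pos: [0.4988, 0.1954, 0.1508]
tool_rot: [3.141, 0.001, -0.088]
contact_force: [0.3, -0.7, -1.6]
opening: 0.0394
```

Request:
jog_arm --deltas '[-0.05, -0.33, 0, 0, 0, 0, -0.1, -0.66, 0, 0, 0, 0, -0.14, -1, 0, 0, 0, 0]'

```text
time: 29.22
tool_pos: [0.4848, 0.0954, 0.1509]
tool_rot: [3.141, 0.001, -0.088]
contact_force: [1.1, -1.4, -1.7]
opening: 0.0399
```

Request:
jog_arm --deltas '[-0.05, -0.33, 0, 0, 0, 0, -0.1, -0.6, 0, 0, 0, 0, -0.11, -0.85, 0, 0, 0, 0, -0.11, -0.965, 0, 0, 0, 0, -0.11, -0.965, 0, 0, 0, 0]'

```text
time: 29.63
tool_pos: [0.4747, -0.0018, 0.151]
tool_rot: [3.141, 0.0, -0.091]
contact_force: [-0.3, -0.9, -1.7]
opening: 0.0397
```

Request:
jog_arm --deltas '[0, 0, 0, 0, 0, 0, 0, 0, 0, 0, 0, 0, 0, 0, 0, 0, 0, 0]'

```text
time: 29.88
tool_pos: [0.4748, 0.0013, 0.1509]
tool_rot: [-3.141, 0.0, -0.087]
contact_force: [0.1, 0.7, -1.4]
opening: 0.0395
```

Run:
```python
from h import *
hover("w14","yellow")
```

```text
[0.4748 0.0013 0.1509] [-180.    0.   -5.] 0.039521140220930985
yellow 117 [260. 136.]
yellow 1901 [260. 161.]
yellow 494 [260. 194.]
yellow 3128 [259. 237.]
yellow 235 [259. 293.]
dot red [(np.int32(120), array([0.5468, 0.0221]))]
dot yellow [(np.int32(117), array([ 0.5284, -0.0043]))]
dot green []
dot blue [(np.int32(119), array([ 0.5745, -0.0361]))]
dot purple [(np.int32(121), array([ 0.5928, -0.0095]))]
```

View pics/w14c.png

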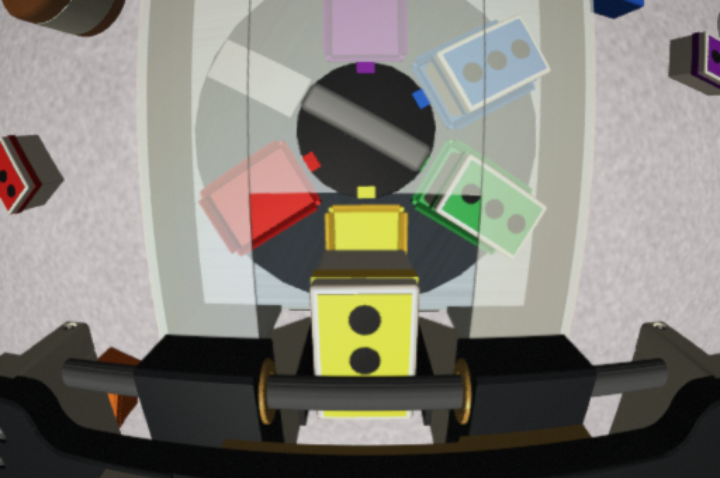

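View 13: yellow is aligned with its nest (crop 364,350 against 366,230), and blue and green are under the cover. I'll lower it.

Request:
jog_arm --deltas '[0, -0.01, -0.2, 0, 0, 0, 0, -0.01, -0.4, 0, 0, 0, 0, -0.01, -0.6, 0, 0, 0, 0, -0.01, -0.7, 0, 0, 0, 0, -0.01, -0.78, 0, 0, 0]'

```text
time: 30.35
tool_pos: [0.4742, 0.0001, 0.0718]
tool_rot: [-3.141, 0.002, -0.087]
contact_force: [-0.4, 0.4, -1.8]
opening: 0.0396
```

Request:
jog_arm --deltas '[0, 0, -0.05, 0, 0, 0, 0, 0, -0.1, 0, 0, 0, 0, 0, -0.15, 0, 0, 0, 0, 0, -0.2, 0, 0, 0, 0, 0, -0.2, 0, 0, 0]'

```text
time: 30.77
tool_pos: [0.4755, -0.0008, 0.0535]
tool_rot: [3.141, -0.002, -0.088]
contact_force: [-0.4, -0.3, -1.5]
opening: 0.0401
```

Request:
jog_arm --deltas '[0, 0, 0, 0, 0, 0]'

```text
time: 30.85
tool_pos: [0.4755, -0.0008, 0.0535]
tool_rot: [3.142, -0.002, -0.088]
contact_force: [0.1, 0.0, 0.3]
opening: 0.0396
```

Request:
jog_arm --deltas '[0, 0, 0, 0, 0, 0, 0, 0, 0, 0, 0, 0, 0, 0, 0, 0, 0, 0, 0, 0, 0, 0, 0, 0]' --claw 0.65

```text
time: 31.18
tool_pos: [0.4748, -0.0009, 0.0531]
tool_rot: [3.141, -0.0, -0.088]
contact_force: [0.5, 0.4, -0.1]
opening: 0.0581
```

Request:
jog_arm --deltas '[0, 0, 0.15, 0, 0, 0, 0, 0, 0.4, 0, 0, 0, 0, 0, 0.7, 0, 0, 0, 0, 0, 1, 0, 0, 0]'

```text
time: 31.52
tool_pos: [0.4742, -0.0007, 0.1539]
tool_rot: [-3.142, 0.002, -0.088]
contact_force: [0.7, 0.0, -0.2]
opening: 0.0596
```

Request:
jog_arm --deltas '[0, 0, 0.1, 0, 0, 0, 0, 0, 0.2, 0, 0, 0, 0, 0, 0.2, 0, 0, 0, 0, 0, 0.2, 0, 0, 0]'

```text
time: 31.85
tool_pos: [0.4748, -0.0008, 0.1731]
tool_rot: [3.141, -0.001, -0.088]
contact_force: [-0.3, 0.6, 0.4]
opening: 0.0593
```

Run:
```python
from h import *
look("w15",[('yellow',(.4735,0),.094)])
```

```text
[ 0.4748 -0.0008  0.1731] [180.   -0.   -5.1] 0.05931489870509025
yellow (array([ 0.4737, -0.001 ]), array([52.5, 33.1]), -5.0)
```

Yellow is seated. Now the knob: 2→1 (red).

Request:
jog_arm --deltas '[0.17, -0.01, 0, 0, 0, 0.078, 0.34, -0.03, 0, 0, 0, 0.156, 0.51, -0.045, 0, 0, 0, 0.234, 0.68, -0.06, 0, 0, 0, 0.312, 0.87, -0.064, 0, 0, 0, 0.39]' --claw 0.4 --newtons 50

```text
time: 32.32
tool_pos: [0.5617, -0.0073, 0.1715]
tool_rot: [-3.14, 0.002, 0.53]
contact_force: [0.2, -0.4, 0.2]
opening: 0.037
```

Request:
jog_arm --deltas '[0, 0, 0, 0, 0, 0.07, 0, 0, 0, 0, 0, 0.14, 0, 0, 0, 0, 0, 0.21, 0, 0, 0, 0, 0, 0.277, 0, 0, 0, 0, 0, 0.277]'

```text
time: 32.73
tool_pos: [0.5612, -0.0071, 0.1715]
tool_rot: [-3.139, 0.001, 0.963]
contact_force: [0.8, 0.1, -0.6]
opening: 0.0368
```

Request:
jog_arm --deltas '[0, 0, -0.2, 0, 0, 0, 0, 0, -0.4, 0, 0, 0, 0, 0, -0.6, 0, 0, 0, 0, 0, -0.7, 0, 0, 0, 0, 0, -0.7, 0, 0, 0]'

```text
time: 33.15
tool_pos: [0.5598, -0.007, 0.1001]
tool_rot: [-3.136, 0.003, 0.957]
contact_force: [-0.9, -0.3, 0.1]
opening: 0.0371
```

Request:
jog_arm --deltas '[0, 0, 0, 0, 0, 0, 0, 0, 0, 0, 0, 0, 0, 0, 0, 0, 0, 0, 0, 0, 0, 0, 0, 0, 0, 0, 0, 0, 0, 0]' --claw 0

```text
time: 33.57
tool_pos: [0.5623, -0.0072, 0.1041]
tool_rot: [3.14, -0.001, 0.959]
contact_force: [-1.1, 0.0, 2.8]
opening: 0.0134
```

Request:
jog_arm --deltas '[0, 0, 0, 0, 0, 0, 0, 0, 0, 0, 0, 0.05, 0, 0, 0, 0, 0, 0.11, 0, 0, 0, 0, 0, 0.17, 0, 0, 0, 0, 0, 0.23]'

```text
time: 33.98
tool_pos: [0.5625, -0.0073, 0.1041]
tool_rot: [3.139, -0.0, 1.325]
contact_force: [0.4, -0.2, 5.2]
opening: 0.0137
```

Request:
jog_arm --deltas '[0, 0, 0, 0, 0, 0.07, 0, 0, 0, 0, 0, 0.14, 0, 0, 0, 0, 0, 0.21, 0, 0, 0, 0, 0, 0.28, 0, 0, 0, 0, 0, 0.34]'

```text
time: 34.4
tool_pos: [0.5627, -0.0072, 0.1041]
tool_rot: [3.139, 0.001, 1.86]
contact_force: [0.2, 0.5, 4.5]
opening: 0.0138
```

Request:
jog_arm --deltas '[0, 0, 0, 0, 0, 0.05, 0, 0, 0, 0, 0, 0.1, 0, 0, 0, 0, 0, 0.1, 0, 0, 0, 0, 0, 0.1]'

```text
time: 34.73
tool_pos: [0.5628, -0.0072, 0.1041]
tool_rot: [3.139, 0.001, 2.01]
contact_force: [0.6, -0.1, 6.1]
opening: 0.0135
```

Request:
jog_arm --deltas '[0, 0, 0, 0, 0, 0, 0, 0, 0, 0, 0, 0, 0, 0, 0, 0, 0, 0, 0, 0, 0, 0, 0, 0]' --claw 0.45

```text
time: 35.07
tool_pos: [0.5615, -0.0072, 0.1027]
tool_rot: [-3.141, -0.0, 2.011]
contact_force: [0.5, -0.5, -0.2]
opening: 0.0358
```

Request:
jog_arm --deltas '[0, 0, 0.15, 0, 0, 0, 0, 0, 0.45, 0, 0, 0, 0, 0, 0.75, 0, 0, 0, 0, 0, 0.85, 0, 0, 0, 0, 0, 0.85, 0, 0, 0]'

```text
time: 35.48
tool_pos: [0.5633, -0.0074, 0.1908]
tool_rot: [3.137, 0.003, 2.012]
contact_force: [-0.4, 0.3, -0.0]
opening: 0.0415
```

Run:
```python
from h import *
im,p=look("w16")
for c in HUE:
    for A,ce,m in blobs(im,c,50): print(c,A,ce.round(),onplane(p,ce,.054,'wrist')[:2].round(3),onplane(p,ce,.114,'wrist')[:2].round(3))
scene_top(['red'],'side');scene_top(['purple'],'scene')
```

```text
[ 0.5633 -0.0074  0.1908] [179.7   0.2 115.3] 0.04154709084313647
red 3334 [190. 137.] [0.476 0.001] [0.486 0.013]
red 91 [226. 174.] [ 0.529 -0.02 ] [ 0.528 -0.004]
yellow 439 [190. 190.] [ 0.498 -0.055] [ 0.504 -0.033]
yellow 110 [192. 200.] [ 0.505 -0.064] [ 0.509 -0.04 ]
yellow 299 [191. 212.] [ 0.51  -0.079] [ 0.513 -0.052]
yellow 76 [227. 208.] [ 0.546 -0.056] [ 0.542 -0.033]
blue 221 [507.  63.] [0.798 0.286] [0.746 0.244]
blue 74 [288. 208.] [ 0.608 -0.027] [ 0.592 -0.01 ]
blue 124 [499. 228.] [0.928 0.081] [0.851 0.078]
purple 77 [289. 174.] [0.591 0.009] [0.579 0.02 ]
side red [(np.int32(206), [299.0, 204.0], [0.466, -0.002]), (np.int32(253), [199.0, 262.0], [0.584, 0.311]), (np.int32(98), [199.0, 273.0], [0.564, 0.339])]
scene purple [(np.int32(100), [197.0, 250.0], [0.63, -0.328])]
```

Red is at the gap. Now to the red cartridge.

Request:
jog_arm --deltas '[0.02, 0.22, 0, 0, 0, -0.07, 0.04, 0.44, 0, 0, 0, -0.14, 0.05, 0.66, 0, 0, 0, -0.21, 0.07, 0.9, 0, 0, 0, -0.28]' --claw 0.75 --newtons 30

```text
time: 35.97
tool_pos: [0.5677, 0.0833, 0.1858]
tool_rot: [-3.138, 0.0, 1.566]
contact_force: [0.3, -1.0, -0.5]
opening: 0.0635
```

Request:
jog_arm --deltas '[0.02, 0.22, 0, 0, 0, -0.07, 0.04, 0.44, 0, 0, 0, -0.14, 0.05, 0.66, 0, 0, 0, -0.21, 0.07, 0.9, 0, 0, 0, -0.28]'

```text
time: 36.3
tool_pos: [0.5747, 0.1735, 0.1856]
tool_rot: [-3.138, 0.003, 1.126]
contact_force: [-0.2, -0.2, 0.5]
opening: 0.069
```

Request:
jog_arm --deltas '[0.02, 0.22, 0, 0, 0, -0.07, 0.04, 0.44, 0, 0, 0, -0.14, 0.05, 0.66, 0, 0, 0, -0.21, 0.06, 0.9, 0, 0, 0, -0.28]'

```text
time: 36.63
tool_pos: [0.5809, 0.2633, 0.1855]
tool_rot: [-3.14, 0.004, 0.687]
contact_force: [0.6, -0.4, 0.7]
opening: 0.0687
```

Request:
jog_arm --deltas '[0, 0.22, 0, 0, 0, -0.07, 0, 0.47, -0.2, 0, 0, -0.113, 0, 0.47, -0.2, 0, 0, -0.113, 0, 0.47, -0.2, 0, 0, -0.113, 0, 0.47, -0.2, 0, 0, -0.113]'

```text
time: 37.05
tool_pos: [0.5812, 0.3091, 0.1665]
tool_rot: [3.141, 0.003, 0.516]
contact_force: [-0.7, -0.5, 0.9]
opening: 0.0688
```

Run:
```python
from h import *
im,p=look("w17",[('red',(.582,.31),.054)])
```

```text
[0.5812 0.3091 0.1665] [180.    0.2  29.6] 0.0687905775862756
red (array([0.5816, 0.3103]), array([52.7, 33.2]), 29.6)
```

Request:
jog_arm --deltas '[0, 0.01, -0.2, 0, 0, 0, 0, 0.01, -0.4, 0, 0, 0, 0, 0.01, -0.55, 0, 0, 0, 0, 0.01, -0.55, 0, 0, 0]'

```text
time: 37.43
tool_pos: [0.5804, 0.3088, 0.11]
tool_rot: [-3.141, 0.006, 0.514]
contact_force: [-0.6, -0.2, -0.7]
opening: 0.0691
```

Request:
jog_arm --deltas '[0, 0, -0.3, 0, 0, 0, 0, 0, -0.6, 0, 0, 0, 0, 0, -0.85, 0, 0, 0, 0, 0, -1, 0, 0, 0, 0, 0, -1, 0, 0, 0]'

```text
time: 37.85
tool_pos: [0.5803, 0.3092, 0.0105]
tool_rot: [-3.141, 0.005, 0.514]
contact_force: [-0.7, -0.3, 0.2]
opening: 0.0689
```

Request:
jog_arm --deltas '[0, 0, 0, 0, 0, 0, 0, 0, 0, 0, 0, 0, 0, 0, 0, 0, 0, 0, 0, 0, 0, 0, 0, 0, 0, 0, 0, 0, 0, 0]' --claw 0.2

```text
time: 38.27
tool_pos: [0.5825, 0.3109, 0.0144]
tool_rot: [3.141, -0.002, 0.515]
contact_force: [0.6, -1.5, 0.5]
opening: 0.0402
```

Request:
jog_arm --deltas '[0, 0, 0, 0, 0, 0, 0, 0, 0, 0, 0, 0]'

```text
time: 38.43
tool_pos: [0.5825, 0.3109, 0.0144]
tool_rot: [3.141, -0.002, 0.515]
contact_force: [0.8, -1.1, 6.9]
opening: 0.0399
```

Request:
jog_arm --deltas '[0, 0, 0.2, 0, 0, 0, 0, 0, 0.5, 0, 0, 0, 0, 0, 0.8, 0, 0, 0, 0, 0, 1, 0, 0, 0]'

```text
time: 38.77
tool_pos: [0.5823, 0.3112, 0.1156]
tool_rot: [3.141, -0.002, 0.515]
contact_force: [0.4, 0.9, -1.8]
opening: 0.0399
```

Request:
jog_arm --deltas '[-0.07, -0.2, 0.2, 0, 0, -0.05, -0.15, -0.45, 0.38, 0, 0, -0.1, -0.22, -0.65, 0.38, 0, 0, -0.15, -0.3, -0.9, 0.38, 0, 0, -0.2]'

```text
time: 39.1
tool_pos: [0.5518, 0.2207, 0.1522]
tool_rot: [-3.141, -0.002, 0.198]
contact_force: [0.3, 0.5, -2.2]
opening: 0.0395
```

Request:
jog_arm --deltas '[-0.1, -0.3, 0, 0, 0, -0.06, -0.2, -0.6, 0, 0, 0, -0.12, -0.3, -0.9, 0, 0, 0, -0.184]'

```text
time: 39.35
tool_pos: [0.5207, 0.1297, 0.1507]
tool_rot: [3.141, 0.001, -0.092]
contact_force: [0.8, -0.1, -3.4]
opening: 0.04
```

Request:
jog_arm --deltas '[-0.1, -0.3, 0, 0, 0, 0, -0.2, -0.6, 0, 0, 0, 0, -0.3, -0.9, 0, 0, 0, 0]'

```text
time: 39.6
tool_pos: [0.4907, 0.0396, 0.1508]
tool_rot: [3.142, 0.001, -0.088]
contact_force: [0.2, -1.2, -2.2]
opening: 0.0397
```

Request:
jog_arm --deltas '[-0.1, -0.25, 0, 0, 0, 0, -0.175, -0.407, 0, 0, 0, 0, -0.175, -0.407, 0, 0, 0, 0, -0.175, -0.407, 0, 0, 0, 0, -0.175, -0.407, 0, 0, 0, 0]'

```text
time: 40.02
tool_pos: [0.4744, 0.0005, 0.151]
tool_rot: [-3.141, -0.0, -0.089]
contact_force: [0.2, 0.2, -2.0]
opening: 0.0402
```

Request:
jog_arm --deltas '[0, 0, 0, 0, 0, 0, 0, 0, 0, 0, 0, 0]'

```text
time: 40.18
tool_pos: [0.4745, 0.0009, 0.1509]
tool_rot: [-3.141, 0.0, -0.087]
contact_force: [0.0, -0.4, -2.4]
opening: 0.04
```

Run:
```python
from h import *
hover("w18","red")
scene_top(['purple'],'scene')
```

```text
[0.4745 0.0009 0.1509] [-180.    0.   -5.] 0.03996219699533198
red 124 [260. 136.]
red 1967 [260. 162.]
red 174 [259. 198.]
red 3028 [259. 238.]
red 295 [259. 294.]
dot red [(np.int32(124), array([ 0.5282, -0.0043]))]
dot yellow [(np.int32(122), array([ 0.5424, -0.0334]))]
dot green []
dot blue [(np.int32(117), array([ 0.5928, -0.0093]))]
dot purple [(np.int32(109), array([0.579 , 0.0196]))]
scene purple [(np.int32(100), [197.0, 250.0], [0.63, -0.328])]
```

Same pixel geometry as the earlier seatings: cart at (259,237) and nest at (260,162). I'll lower it.

Request:
jog_arm --deltas '[0.01, 0, -0.2, 0, 0, 0, 0.01, 0, -0.4, 0, 0, 0, 0.01, 0, -0.6, 0, 0, 0, 0.01, 0, -0.7, 0, 0, 0, 0.01, 0, -0.78, 0, 0, 0]'

```text
time: 40.7
tool_pos: [0.4748, 0.0006, 0.0717]
tool_rot: [-3.142, 0.002, -0.088]
contact_force: [0.2, -0.1, -2.3]
opening: 0.0397
```

Request:
jog_arm --deltas '[0, 0, -0.05, 0, 0, 0, 0, 0, -0.1, 0, 0, 0, 0, 0, -0.15, 0, 0, 0, 0, 0, -0.2, 0, 0, 0, 0, 0, -0.2, 0, 0, 0]'

```text
time: 41.12
tool_pos: [0.476, -0.0, 0.0536]
tool_rot: [3.141, -0.002, -0.088]
contact_force: [-1.3, 0.7, -1.3]
opening: 0.0398
```

Request:
jog_arm --deltas '[0, 0, 0, 0, 0, 0]'

```text
time: 41.2
tool_pos: [0.476, -0.0, 0.0535]
tool_rot: [3.141, -0.002, -0.088]
contact_force: [-0.1, 0.7, 0.4]
opening: 0.04
```

Request:
jog_arm --deltas '[0, 0, 0, 0, 0, 0, 0, 0, 0, 0, 0, 0, 0, 0, 0, 0, 0, 0, 0, 0, 0, 0, 0, 0]' --claw 0.65

```text
time: 41.53
tool_pos: [0.4753, 0.0001, 0.0531]
tool_rot: [3.141, -0.0, -0.088]
contact_force: [-0.2, 0.1, -0.5]
opening: 0.0583
```

Request:
jog_arm --deltas '[0, 0, 0.15, 0, 0, 0, 0, 0, 0.4, 0, 0, 0, 0, 0, 0.7, 0, 0, 0, 0, 0, 1, 0, 0, 0]'

```text
time: 41.87
tool_pos: [0.4747, 0.0002, 0.1538]
tool_rot: [-3.142, 0.002, -0.088]
contact_force: [1.2, -1.0, 0.2]
opening: 0.0596
```

Request:
jog_arm --deltas '[0, 0, 0.1, 0, 0, 0, 0, 0, 0.2, 0, 0, 0, 0, 0, 0.2, 0, 0, 0, 0, 0, 0.2, 0, 0, 0]'

```text
time: 42.2
tool_pos: [0.4753, 0.0001, 0.1731]
tool_rot: [3.141, -0.001, -0.088]
contact_force: [-0.4, -0.4, -0.6]
opening: 0.0599
```

Run:
```python
from h import *
look("w19",[('red',(.4735,0),.094)])
```

```text
[4.753e-01 1.000e-04 1.731e-01] [180.   -0.   -5.1] 0.059933032190314574
red (array([0.4738, 0.    ]), array([53.5, 33.4]), -5.1)
```

Red is seated. Now two clicks counter-clockwise to purple (1→−1), gripping at −65° and turning to 55°.

Request:
jog_arm --deltas '[0.17, -0.015, 0, 0, 0, -0.078, 0.34, -0.03, 0, 0, 0, -0.156, 0.51, -0.045, 0, 0, 0, -0.234, 0.68, -0.06, 0, 0, 0, -0.312, 0.87, -0.074, 0, 0, 0, -0.39]' --claw 0.4 --newtons 50

```text
time: 42.67
tool_pos: [0.5622, -0.0073, 0.1715]
tool_rot: [3.14, 0.002, -0.707]
contact_force: [0.3, 0.3, -0.2]
opening: 0.037
```

Request:
jog_arm --deltas '[0, 0, 0, 0, 0, -0.07, 0, 0, 0, 0, 0, -0.14, 0, 0, 0, 0, 0, -0.21, 0, 0, 0, 0, 0, -0.277, 0, 0, 0, 0, 0, -0.277]'

```text
time: 43.08
tool_pos: [0.5616, -0.0073, 0.1715]
tool_rot: [3.139, 0.002, -1.14]
contact_force: [-0.8, 0.0, 0.0]
opening: 0.0372
```

Request:
jog_arm --deltas '[0, 0, -0.2, 0, 0, 0, 0, 0, -0.4, 0, 0, 0, 0, 0, -0.6, 0, 0, 0, 0, 0, -0.7, 0, 0, 0, 0, 0, -0.7, 0, 0, 0]'

```text
time: 43.5
tool_pos: [0.5603, -0.0071, 0.1001]
tool_rot: [3.136, 0.003, -1.134]
contact_force: [-0.9, -0.1, 0.3]
opening: 0.037
```

Request:
jog_arm --deltas '[0, 0, 0, 0, 0, 0, 0, 0, 0, 0, 0, 0, 0, 0, 0, 0, 0, 0, 0, 0, 0, 0, 0, 0, 0, 0, 0, 0, 0, 0]' --claw 0

```text
time: 43.92
tool_pos: [0.5628, -0.0075, 0.1041]
tool_rot: [-3.14, -0.001, -1.136]
contact_force: [-0.3, -0.6, 2.8]
opening: 0.0136
```

Request:
jog_arm --deltas '[0, 0, 0, 0, 0, 0, 0, 0, 0, 0, 0, 0.05, 0, 0, 0, 0, 0, 0.11, 0, 0, 0, 0, 0, 0.17, 0, 0, 0, 0, 0, 0.23]'

```text
time: 44.33
tool_pos: [0.563, -0.0073, 0.1041]
tool_rot: [-3.14, -0.002, -0.771]
contact_force: [-0.9, 0.3, 5.2]
opening: 0.0136
```

Request:
jog_arm --deltas '[0, 0, 0, 0, 0, 0.07, 0, 0, 0, 0, 0, 0.14, 0, 0, 0, 0, 0, 0.21, 0, 0, 0, 0, 0, 0.28, 0, 0, 0, 0, 0, 0.34]'

```text
time: 44.75
tool_pos: [0.5632, -0.007, 0.1041]
tool_rot: [-3.141, -0.002, -0.235]
contact_force: [0.4, 2.1, 5.2]
opening: 0.0136
```

Request:
jog_arm --deltas '[0, 0, 0, 0, 0, 0.07, 0, 0, 0, 0, 0, 0.14, 0, 0, 0, 0, 0, 0.21, 0, 0, 0, 0, 0, 0.28, 0, 0, 0, 0, 0, 0.34]'

```text
time: 45.17
tool_pos: [0.5632, -0.0067, 0.1041]
tool_rot: [-3.142, -0.003, 0.298]
contact_force: [1.1, 2.9, 4.5]
opening: 0.0136
```

Request:
jog_arm --deltas '[0, 0, 0, 0, 0, 0.07, 0, 0, 0, 0, 0, 0.14, 0, 0, 0, 0, 0, 0.21, 0, 0, 0, 0, 0, 0.28, 0, 0, 0, 0, 0, 0.34]'

```text
time: 45.58
tool_pos: [0.563, -0.0064, 0.1041]
tool_rot: [3.141, -0.002, 0.833]
contact_force: [0.2, 3.9, 5.5]
opening: 0.0135
```

Request:
jog_arm --deltas '[0, 0, 0, 0, 0, 0.05, 0, 0, 0, 0, 0, 0.09, 0, 0, 0, 0, 0, 0.09, 0, 0, 0, 0, 0, 0.09]'

```text
time: 45.92
tool_pos: [0.5629, -0.0063, 0.1041]
tool_rot: [3.141, -0.002, 0.969]
contact_force: [0.2, 3.2, 5.6]
opening: 0.0136
```

Request:
jog_arm --deltas '[0, 0, 0, 0, 0, 0, 0, 0, 0, 0, 0, 0, 0, 0, 0, 0, 0, 0, 0, 0, 0, 0, 0, 0]' --claw 0.45

```text
time: 46.25
tool_pos: [0.5622, -0.0074, 0.1028]
tool_rot: [-3.141, 0.0, 0.969]
contact_force: [-0.3, 0.7, -0.9]
opening: 0.036
```

Request:
jog_arm --deltas '[0, 0, 0.15, 0, 0, 0, 0, 0, 0.45, 0, 0, 0, 0, 0, 0.75, 0, 0, 0, 0, 0, 0.85, 0, 0, 0, 0, 0, 0.85, 0, 0, 0]'

```text
time: 46.67
tool_pos: [0.5639, -0.0076, 0.1909]
tool_rot: [3.136, -0.003, 0.969]
contact_force: [0.2, 0.4, -0.1]
opening: 0.0417
```

Run:
```python
from h import *
im,p=look("w20")
for c in HUE:
    for A,ce,m in blobs(im,c,50): print(c,A,ce.round(),onplane(p,ce,.054,'wrist')[:2].round(3),onplane(p,ce,.114,'wrist')[:2].round(3))
scene_top(['purple'],'scene')
```

```text
[ 0.5639 -0.0076  0.1909] [ 1.797e+02 -1.000e-01  5.550e+01] 0.04173114968578322
red 75 [287. 210.] [ 0.567 -0.058] [ 0.574 -0.036]
yellow 86 [288. 176.] [ 0.589 -0.025] [ 0.592 -0.009]
green 88 [256. 158.] [0.572 0.011] [0.579 0.02 ]
blue 86 [500.  48.] [ 0.934 -0.039] [ 0.872 -0.02 ]
blue 278 [186. 161.] [0.507 0.052] [0.526 0.053]
blue 81 [225. 176.] [0.533 0.014] [0.547 0.022]
blue 479 [441. 201.] [ 0.74  -0.167] [ 0.715 -0.124]
purple 2586 [194. 210.] [0.479 0.002] [0.503 0.012]
scene purple [(np.int32(100), [197.0, 250.0], [0.63, -0.328])]
```

Purple nest is at the gap. Next, the purple cartridge.

Request:
jog_arm --deltas '[0.05, -0.22, 0, 0, 0, -0.075, 0.1, -0.45, 0, 0, 0, -0.15, 0.15, -0.68, 0, 0, 0, -0.225, 0.2, -0.9, 0, 0, 0, -0.3]' --claw 0.75 --newtons 30

```text
time: 47.1
tool_pos: [0.5813, -0.098, 0.1855]
tool_rot: [-3.139, 0.003, 0.492]
contact_force: [0.4, 0.6, 0.0]
opening: 0.0631
```

Request:
jog_arm --deltas '[0.05, -0.22, 0, 0, 0, -0.075, 0.1, -0.45, 0, 0, 0, -0.15, 0.15, -0.68, 0, 0, 0, -0.225, 0.2, -0.9, 0, 0, 0, -0.3]'

```text
time: 47.43
tool_pos: [0.6014, -0.1882, 0.1852]
tool_rot: [-3.14, 0.004, 0.02]
contact_force: [0.9, -0.3, 0.8]
opening: 0.0689
```

Request:
jog_arm --deltas '[0.07, -0.35, 0, 0, 0, -0.067, 0.14, -0.7, 0, 0, 0, -0.067, 0.2, -1, 0, 0, 0, -0.067, 0.2, -1, 0, 0, 0, -0.067]'

```text
time: 47.77
tool_pos: [0.6211, -0.293, 0.1841]
tool_rot: [3.141, 0.004, -0.084]
contact_force: [-0.6, -0.1, 0.2]
opening: 0.069
```

Request:
jog_arm --deltas '[0.06, -0.3, 0, 0, 0, 0, 0.06, -0.3, 0, 0, 0, 0, 0.06, -0.3, 0, 0, 0, 0, 0.06, -0.3, 0, 0, 0, 0]'

```text
time: 48.1
tool_pos: [0.6277, -0.3164, 0.1861]
tool_rot: [-3.14, 0.003, -0.079]
contact_force: [-0.0, 0.3, 0.6]
opening: 0.0687
```

Run:
```python
from h import *
im,p=look("w21",[('purple',(.63,-.329),.054)])
q=robot.camera_params("scene");s=robot.camera_params("side")
print('jar base',onplane(q,(184,280),0,'scene')[:2],'lid',onplane(q,(183,264),.085,'scene')[:2],onplane(s,(287,131),.085,'side')[:2])
```

```text
[ 0.6277 -0.3164  0.1861] [-179.9    0.2   -4.5] 0.06865268068754343
purple (array([ 0.6277, -0.3283]), array([52.9, 32.9]), 78.2)
jar base [ 0.66180791 -0.40281262] lid [ 0.68315418 -0.4123072 ] [ 0.66972677 -0.38761582]
```

View w21.

View pics/w21.png

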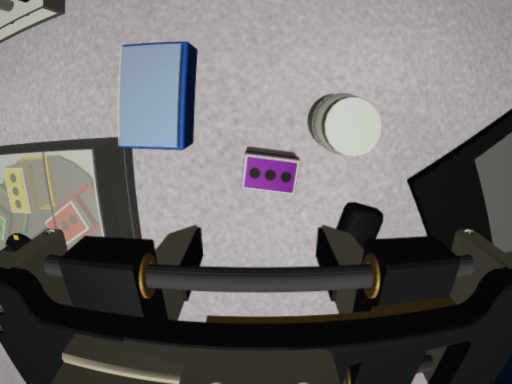

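View 14: purple is at (270,172). The jar lid at (352,126) is far enough away that there is about 25 mm clearance for the fingers. I'll turn to 78° and check again.

Request:
jog_arm --deltas '[0, -0.11, 0, 0, 0, 0.078, 0, -0.11, 0, 0, 0, 0.156, 0, -0.11, 0, 0, 0, 0.234, 0, -0.11, 0, 0, 0, 0.312, 0, -0.11, 0, 0, 0, 0.39]'

```text
time: 48.57
tool_pos: [0.6284, -0.3269, 0.188]
tool_rot: [-3.141, 0.0, 0.541]
contact_force: [0.3, 0.2, -0.2]
opening: 0.0689
```

Request:
jog_arm --deltas '[0, 0, 0, 0, 0, 0.078, 0, 0, 0, 0, 0, 0.156, 0, 0, 0, 0, 0, 0.234, 0, 0, 0, 0, 0, 0.312, 0, 0, 0, 0, 0, 0.39]'

```text
time: 48.98
tool_pos: [0.6284, -0.3268, 0.1881]
tool_rot: [-3.141, -0.0, 1.154]
contact_force: [0.4, 0.4, 0.0]
opening: 0.0688
```

Request:
jog_arm --deltas '[0, 0, 0, 0, 0, 0.07, 0, 0, -0.2, 0, 0, 0.139, 0, 0, -0.5, 0, 0, 0.139, 0, 0, -0.7, 0, 0, 0.139, 0, 0, -0.7, 0, 0, 0.139]'

```text
time: 49.4
tool_pos: [0.6259, -0.3253, 0.1126]
tool_rot: [-3.133, -0.004, 1.366]
contact_force: [0.1, 0.8, -0.1]
opening: 0.0692
```

Run:
```python
from h import *
im,p=look("w22",[('purple',(.63,-.329),.054)])
```

```text
[ 0.6259 -0.3253  0.1126] [-179.5   -0.2   78.3] 0.0692429991637259
purple (array([ 0.6279, -0.3285]), array([52.1, 33.1]), 78.5)
```

Request:
jog_arm --deltas '[0, -0.015, -0.3, 0, 0, 0, 0, -0.015, -0.6, 0, 0, 0, 0, -0.015, -0.8, 0, 0, 0, 0, -0.015, -0.95, 0, 0, 0, 0, -0.015, -1, 0, 0, 0]'

```text
time: 49.87
tool_pos: [0.628, -0.3289, 0.0171]
tool_rot: [-3.14, -0.001, 1.365]
contact_force: [-0.5, 0.3, -0.3]
opening: 0.0685
```

Request:
jog_arm --deltas '[0, 0, -0.05, 0, 0, 0, 0, 0, -0.05, 0, 0, 0, 0, 0, -0.05, 0, 0, 0, 0, 0, -0.05, 0, 0, 0, 0, 0, -0.05, 0, 0, 0]' --claw 0.2

```text
time: 50.28
tool_pos: [0.629, -0.3302, 0.0145]
tool_rot: [3.139, 0.001, 1.365]
contact_force: [2.0, -0.0, 1.9]
opening: 0.04
```

Request:
jog_arm --deltas '[0, 0, 0, 0, 0, 0, 0, 0, 0, 0, 0, 0, 0, 0, 0, 0, 0, 0]'

```text
time: 50.53
tool_pos: [0.629, -0.3302, 0.0145]
tool_rot: [3.139, 0.001, 1.365]
contact_force: [0.6, 1.1, 5.2]
opening: 0.0397
```

Request:
jog_arm --deltas '[0, 0, 0.2, 0, 0, 0, 0, 0, 0.5, 0, 0, 0, 0, 0, 0.8, 0, 0, 0, 0, 0, 1, 0, 0, 0]'

```text
time: 50.87
tool_pos: [0.6287, -0.3301, 0.1155]
tool_rot: [3.14, 0.001, 1.365]
contact_force: [1.1, -1.5, -1.6]
opening: 0.0396
```

Request:
jog_arm --deltas '[-0.14, 0.12, 0.2, 0, 0, -0.07, -0.28, 0.24, 0.38, 0, 0, -0.14, -0.42, 0.36, 0.38, 0, 0, -0.21, -0.56, 0.48, 0.38, 0, 0, -0.28, -0.7, 0.6, 0.38, 0, 0, -0.35]'

```text
time: 51.28
tool_pos: [0.5572, -0.2691, 0.1509]
tool_rot: [-3.141, 0.0, 0.809]
contact_force: [-0.4, 1.3, -1.6]
opening: 0.0396
```

Request:
jog_arm --deltas '[-0.14, 0.16, 0, 0, 0, -0.07, -0.28, 0.32, 0, 0, 0, -0.14, -0.42, 0.48, 0, 0, 0, -0.21, -0.56, 0.64, 0, 0, 0, -0.28, -0.7, 0.8, 0, 0, 0, -0.35]'

```text
time: 51.7
tool_pos: [0.4871, -0.1889, 0.1507]
tool_rot: [-3.141, 0.001, 0.26]
contact_force: [0.6, 0.7, -1.9]
opening: 0.0398
```

Request:
jog_arm --deltas '[-0.05, 0.25, 0, 0, 0, -0.06, -0.1, 0.5, 0, 0, 0, -0.12, -0.16, 0.75, 0, 0, 0, -0.18, -0.16, 1, 0, 0, 0, -0.225]'

```text
time: 52.03
tool_pos: [0.4707, -0.0886, 0.1508]
tool_rot: [-3.141, 0.002, -0.094]
contact_force: [0.8, -0.3, -2.0]
opening: 0.0392
```

Request:
jog_arm --deltas '[0, 0.3, 0, 0, 0, 0, 0, 0.6, 0, 0, 0, 0, 0, 0.8, 0, 0, 0, 0, 0, 0.905, 0, 0, 0, 0, 0, 0.905, 0, 0, 0, 0]'

```text
time: 52.45
tool_pos: [0.4719, 0.0024, 0.1509]
tool_rot: [-3.141, 0.001, -0.086]
contact_force: [-0.5, -0.6, -2.0]
opening: 0.0396
```

Request:
jog_arm --deltas '[0, 0, 0, 0, 0, 0, 0, 0, 0, 0, 0, 0, 0, 0, 0, 0, 0, 0]'

```text
time: 52.7
tool_pos: [0.4724, -0.0004, 0.1509]
tool_rot: [3.141, 0.0, -0.09]
contact_force: [0.4, 0.3, -1.8]
opening: 0.0399
```

Run:
```python
from h import *
hover("w23","purple")
```

```text
[ 4.724e-01 -4.000e-04  1.509e-01] [180.    0.   -5.1] 0.03991158909159542
purple 116 [257. 133.]
purple 1890 [258. 159.]
purple 88 [259. 195.]
purple 3168 [259. 237.]
purple 145 [259. 293.]
dot red [(np.int32(124), array([ 0.5745, -0.036 ]))]
dot yellow [(np.int32(130), array([ 0.5928, -0.0093]))]
dot green []
dot blue [(np.int32(117), array([0.5468, 0.0222]))]
dot purple [(np.int32(116), array([ 0.5283, -0.0043]))]
```

View pics/w23c.png

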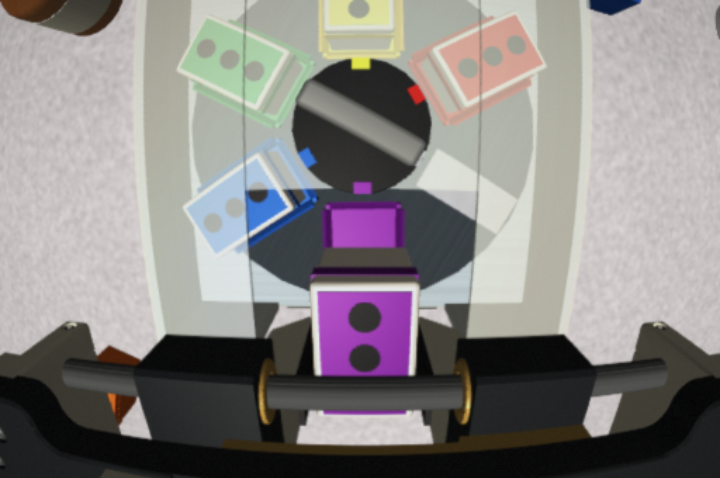

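View 15: purple is over its nest (364,348 against 363,225), and the other four are seated under the cover. I'll lower it.

Request:
jog_arm --deltas '[0.01, 0.006, -0.2, 0, 0, 0, 0.01, 0.006, -0.4, 0, 0, 0, 0.01, 0.006, -0.6, 0, 0, 0, 0.01, 0.006, -0.7, 0, 0, 0, 0.01, 0.006, -0.78, 0, 0, 0]'

```text
time: 53.17
tool_pos: [0.4727, 0.0006, 0.0718]
tool_rot: [3.142, 0.002, -0.09]
contact_force: [-0.4, -0.0, -1.4]
opening: 0.0399
```

Request:
jog_arm --deltas '[0, 0, -0.05, 0, 0, 0, 0, 0, -0.1, 0, 0, 0, 0, 0, -0.15, 0, 0, 0, 0, 0, -0.2, 0, 0, 0, 0, 0, -0.2, 0, 0, 0]'

```text
time: 53.58
tool_pos: [0.4741, 0.0011, 0.0536]
tool_rot: [3.141, -0.002, -0.088]
contact_force: [1.1, 0.1, 1.0]
opening: 0.04
```

Request:
jog_arm --deltas '[0, 0, 0, 0, 0, 0]'

```text
time: 53.67
tool_pos: [0.4741, 0.0011, 0.0536]
tool_rot: [3.141, -0.002, -0.088]
contact_force: [0.1, -1.0, 1.6]
opening: 0.0398
```

Request:
jog_arm --deltas '[0, 0, 0, 0, 0, 0, 0, 0, 0, 0, 0, 0, 0, 0, 0, 0, 0, 0, 0, 0, 0, 0, 0, 0]' --claw 0.65

```text
time: 54.0
tool_pos: [0.4733, 0.0013, 0.053]
tool_rot: [3.142, 0.0, -0.088]
contact_force: [-0.5, 0.1, -1.1]
opening: 0.0583
```

Request:
jog_arm --deltas '[0, 0, 0.15, 0, 0, 0, 0, 0, 0.4, 0, 0, 0, 0, 0, 0.7, 0, 0, 0, 0, 0, 1, 0, 0, 0]'

```text
time: 54.33
tool_pos: [0.4727, 0.0014, 0.1538]
tool_rot: [-3.142, 0.002, -0.088]
contact_force: [1.7, -0.0, 0.1]
opening: 0.0594
```

Request:
jog_arm --deltas '[0, 0, 0.1, 0, 0, 0, 0, 0, 0.2, 0, 0, 0, 0, 0, 0.2, 0, 0, 0, 0, 0, 0.2, 0, 0, 0]'

```text
time: 54.67
tool_pos: [0.4734, 0.0013, 0.1731]
tool_rot: [3.141, -0.001, -0.088]
contact_force: [-0.2, -0.2, -0.1]
opening: 0.06
```

Run:
```python
from h import *
look("w24",[('purple',(.4735,0),.094)])
```

```text
[0.4734 0.0013 0.1731] [180.   -0.   -5.1] 0.059981771645681005
purple (array([0.4741, 0.0009]), array([52.3, 32.9]), -5.0)
```

Purple is seated. The last turn is clockwise one click to the blank, gripping at 55° and turning to −5°.

Request:
jog_arm --deltas '[0.17, -0.017, 0, 0, 0, 0.078, 0.34, -0.034, 0, 0, 0, 0.156, 0.51, -0.05, 0, 0, 0, 0.234, 0.68, -0.07, 0, 0, 0, 0.312, 0.885, -0.085, 0, 0, 0, 0.39]' --claw 0.4 --newtons 50

```text
time: 55.13
tool_pos: [0.5616, -0.0072, 0.1715]
tool_rot: [-3.14, 0.002, 0.53]
contact_force: [0.3, 0.1, -0.8]
opening: 0.0374
```

Request:
jog_arm --deltas '[0, 0, 0, 0, 0, 0.07, 0, 0, 0, 0, 0, 0.14, 0, 0, 0, 0, 0, 0.21, 0, 0, 0, 0, 0, 0.277, 0, 0, 0, 0, 0, 0.277]'

```text
time: 55.55
tool_pos: [0.5611, -0.0071, 0.1715]
tool_rot: [-3.139, 0.001, 0.963]
contact_force: [0.8, -0.3, 0.1]
opening: 0.0367
```

Request:
jog_arm --deltas '[0, 0, -0.2, 0, 0, 0, 0, 0, -0.4, 0, 0, 0, 0, 0, -0.6, 0, 0, 0, 0, 0, -0.7, 0, 0, 0, 0, 0, -0.7, 0, 0, 0]'

```text
time: 55.97
tool_pos: [0.5598, -0.007, 0.1001]
tool_rot: [-3.136, 0.003, 0.957]
contact_force: [-0.9, 0.5, 0.3]
opening: 0.0371
```

Request:
jog_arm --deltas '[0, 0, 0, 0, 0, 0, 0, 0, 0, 0, 0, 0, 0, 0, 0, 0, 0, 0, 0, 0, 0, 0, 0, 0, 0, 0, 0, 0, 0, 0]' --claw 0

```text
time: 56.38
tool_pos: [0.5623, -0.0072, 0.1041]
tool_rot: [3.14, -0.001, 0.959]
contact_force: [-0.2, 0.4, 3.4]
opening: 0.0137
```

Request:
jog_arm --deltas '[0, 0, 0, 0, 0, 0, 0, 0, 0, 0, 0, -0.05, 0, 0, 0, 0, 0, -0.11, 0, 0, 0, 0, 0, -0.17, 0, 0, 0, 0, 0, -0.23]'

```text
time: 56.8
tool_pos: [0.5622, -0.0071, 0.1041]
tool_rot: [3.14, -0.001, 0.594]
contact_force: [-0.7, -0.2, 6.0]
opening: 0.0137
```

Request:
jog_arm --deltas '[0, 0, 0, 0, 0, -0.07, 0, 0, 0, 0, 0, -0.14, 0, 0, 0, 0, 0, -0.21, 0, 0, 0, 0, 0, -0.28, 0, 0, 0, 0, 0, -0.34]'

```text
time: 57.22
tool_pos: [0.5621, -0.0069, 0.1041]
tool_rot: [-3.142, -0.001, 0.058]
contact_force: [-2.3, 1.5, 6.8]
opening: 0.0136
```

Request:
jog_arm --deltas '[0, 0, 0, 0, 0, -0.05, 0, 0, 0, 0, 0, -0.1, 0, 0, 0, 0, 0, -0.1, 0, 0, 0, 0, 0, -0.1]'

```text
time: 57.55
tool_pos: [0.5621, -0.0069, 0.1041]
tool_rot: [-3.141, -0.001, -0.093]
contact_force: [-2.2, 1.8, 6.4]
opening: 0.014
```

Request:
jog_arm --deltas '[0, 0, 0, 0, 0, 0, 0, 0, 0, 0, 0, 0, 0, 0, 0, 0, 0, 0, 0, 0, 0, 0, 0, 0]' --claw 0.45

```text
time: 57.88
tool_pos: [0.5616, -0.0073, 0.1028]
tool_rot: [3.141, 0.0, -0.093]
contact_force: [0.5, -0.3, -0.0]
opening: 0.0355
```

Request:
jog_arm --deltas '[0, 0, 0.15, 0, 0, 0, 0, 0, 0.45, 0, 0, 0, 0, 0, 0.75, 0, 0, 0, 0, 0, 0.85, 0, 0, 0, 0, 0, 0.85, 0, 0, 0]'

```text
time: 58.3
tool_pos: [0.5634, -0.0075, 0.1908]
tool_rot: [3.141, -0.006, -0.093]
contact_force: [0.1, -0.8, 0.6]
opening: 0.0413
```

Request:
jog_arm --deltas '[-0.35, 0, 0, 0, 0, 0, -0.7, 0, 0, 0, 0, 0, -0.95, 0, 0, 0, 0, 0, -0.95, 0, 0, 0, 0, 0, -0.95, 0, 0, 0, 0, 0]'

```text
time: 58.72
tool_pos: [0.4656, -0.0071, 0.1871]
tool_rot: [-3.142, 0.002, -0.093]
contact_force: [0.7, 0.5, 0.1]
opening: 0.0414
```

Run:
```python
from h import *
hover("w25","purple")
im=robot.read_camera("side");cv2.imwrite("pics/s25.png",im[:,:,::-1])
a=cv2.imread("pics/w25c.png");b=cv2.resize(im[110:350,80:370,::-1],(0,0),fx=1.3,fy=1.3)
a=cv2.resize(a,(420,312));o=np.zeros((312,800,3),np.uint8);o[:,:420]=a;o[:,420:797]=b[:312,:377];cv2.imwrite("pics/fin.png",o)
```

```text
[ 0.4656 -0.0071  0.1871] [-1.8e+02  1.0e-01 -5.4e+00] 0.0413744539871632
purple 82 [214. 101.]
purple 433 [200. 139.]
purple 251 [186. 131.]
dot red [(np.int32(98), array([ 0.5417, -0.0325]))]
dot yellow [(np.int32(97), array([ 0.5735, -0.0365]))]
dot green []
dot blue [(np.int32(94), array([0.5806, 0.0187]))]
dot purple [(np.int32(82), array([0.5488, 0.0228]))]
```

View pics/fin.png

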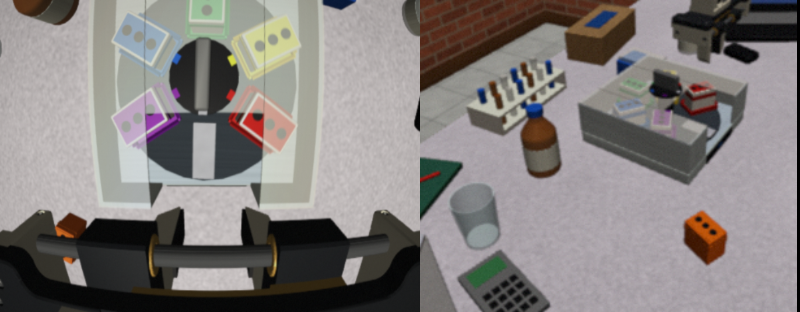

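View 16: the white blank is in the gap, all five cartridges are in nests of their own colours, and the gripper is clear. The dot angles read about 2° off, so I'll re-measure with the arm settled and farther back.

Request:
jog_arm --deltas '[-0.1, 0, 0.1, 0, 0, 0, -0.2, 0, 0.1, 0, 0, 0, -0.2, 0, 0.1, 0, 0, 0, -0.2, 0, 0.1, 0, 0, 0, -0.2, 0, 0.1, 0, 0, 0]'

```text
time: 59.23
tool_pos: [0.4472, -0.0073, 0.1977]
tool_rot: [3.142, 0.0, -0.093]
contact_force: [-0.1, -0.3, -0.0]
opening: 0.0412
```

Request:
jog_arm --deltas '[0, 0, 0, 0, 0, 0, 0, 0, 0, 0, 0, 0, 0, 0, 0, 0, 0, 0, 0, 0, 0, 0, 0, 0, 0, 0, 0, 0, 0, 0]'

```text
time: 59.65
tool_pos: [0.4469, -0.0072, 0.198]
tool_rot: [3.141, 0.0, -0.093]
contact_force: [-0.9, -0.4, 0.0]
opening: 0.041
```

Run:
```python
from h import *
im,p=look("w26")
D={}
for d in HUE:
    for A,ce,m in blobs(im,d,25):
        X=onplane(p,ce,.114,'wrist')[:2]
        if .02<np.hypot(*(X-[.5605,-.0072]))<.045: D[d]=X
a=lambda v:np.degrees(np.arctan2(v[1],v[0])).round(2)
print(D,'y-p',a(D['yellow']-D['purple']),'b-r',a(D['blue']-D['red']))
# white sector outline at z~.054
h=cv2.cvtColor(im,cv2.COLOR_RGB2HSV)
# reader front edge direction for reference (bright cover edge lines)
for n in('w23','w19','w26'):
    g=cv2.cvtColor(cv2.imread(f'pics/{n}.png'),cv2.COLOR_BGR2GRAY)
    print(n,g.shape)
```

```text
[ 0.4469 -0.0072  0.198 ] [180.    0.   -5.3] 0.04103359727802326
{'red': array([ 0.54158714, -0.03268912]), 'yellow': array([ 0.57345443, -0.03642288]), 'blue': array([0.5801316 , 0.01892626]), 'purple': array([0.54794226, 0.02266094])} y-p -66.65 b-r 53.25
w23 (384, 512)
w19 (384, 512)
w26 (384, 512)
```

Request:
jog_arm --deltas '[0.14, 0.04, -0.12, 0, 0, 0.004, 0.28, 0.073, -0.25, 0, 0, 0.004, 0.28, 0.073, -0.25, 0, 0, 0.004, 0.28, 0.073, -0.25, 0, 0, 0.004, 0.28, 0.073, -0.25, 0, 0, 0.004]'

```text
time: 60.12
tool_pos: [0.4744, 0.0001, 0.1733]
tool_rot: [3.141, 0.0, -0.087]
contact_force: [-1.0, 0.5, 0.5]
opening: 0.0416
```

Request:
jog_arm --deltas '[0, 0, 0, 0, 0, 0, 0, 0, 0, 0, 0, 0, 0, 0, 0, 0, 0, 0, 0, 0, 0, 0, 0, 0, 0, 0, 0, 0, 0, 0]'

```text
time: 60.53
tool_pos: [0.4747, 0.0, 0.1733]
tool_rot: [3.141, -0.0, -0.087]
contact_force: [0.2, -0.2, -0.5]
opening: 0.0411
```

Run:
```python
from h import *
im,p=look("w27")
a=lambda v:np.degrees(np.arctan2(v[1],v[0])).round(2)
for n in('w6','w11','w15','w19','w24','w27'):
    I=cv2.imread(f'pics/{n}.png')[:,:,::-1].copy();D={}
    for d in HUE:
        for A,ce,m in blobs(I,d,25):
            X=onplane(p,ce,.114,'wrist')[:2]
            if .02<np.hypot(*(X-[.5605,-.0072]))<.045: D[d]=X
    c=np.array([.5605,-.0072])
    print(n,{k:float(a(D[k]-c)) for k in D},[float(a(D[x]-D[y])) for x,y in(('yellow','purple'),('blue','red')) if x in D and y in D])
```

```text
[0.4747 0.     0.1733] [180.  -0.  -5.] 0.041078797761444456
w6 {'red': -4.37, 'yellow': 53.18, 'blue': 174.5, 'purple': -122.92} [55.08, 175.09]
w11 {'red': 55.17, 'yellow': 115.87, 'green': 175.98, 'blue': -124.42, 'purple': -65.11} [115.38, -124.62]
w15 {'red': 114.87, 'yellow': 173.14, 'blue': -63.35, 'purple': -1.99} [175.55, -64.27]
w19 {'red': 174.53, 'yellow': -125.97, 'blue': -4.27, 'purple': 56.8} [-124.59, -4.88]
w24 {'red': -62.82, 'yellow': -5.7, 'blue': 113.95, 'purple': 176.57} [-4.61, 115.63]
w27 {'red': -126.57, 'yellow': -66.25, 'blue': 53.1, 'purple': 112.69} [-66.78, 53.27]
```

All earlier detents read 55.1–55.5° (mod 60) and this one 53.2°, so it is about 2° clockwise of centre. That is within the 3° pull-in, but a nudge is cheap: re-grip, turn +2° and release.

Request:
jog_arm --deltas '[0.3, -0.025, 0, 0, 0, 0, 0.6, -0.05, 0, 0, 0, 0, 0.872, -0.073, 0, 0, 0, 0, 0.872, -0.073, 0, 0, 0, 0, 0.872, -0.073, -0.1, 0, 0, 0]' --claw 0.4 --newtons 50

```text
time: 61.0
tool_pos: [0.5635, -0.0075, 0.1637]
tool_rot: [3.141, -0.003, -0.087]
contact_force: [0.5, 0.8, 0.4]
opening: 0.0368
```

Request:
jog_arm --deltas '[0, 0, -0.2, 0, 0, 0, 0, 0, -0.4, 0, 0, 0, 0, 0, -0.6, 0, 0, 0, 0, 0, -0.6, 0, 0, 0, 0, 0, -0.6, 0, 0, 0]'

```text
time: 61.42
tool_pos: [0.5602, -0.0069, 0.1022]
tool_rot: [-3.141, 0.003, -0.087]
contact_force: [0.4, -1.1, 0.8]
opening: 0.0363
```

Request:
jog_arm --deltas '[0, 0, 0, 0, 0, 0, 0, 0, 0, 0, 0, 0, 0, 0, 0, 0, 0, 0, 0, 0, 0, 0, 0, 0, 0, 0, 0, 0, 0, 0]' --claw 0

```text
time: 61.83
tool_pos: [0.5625, -0.0069, 0.1041]
tool_rot: [-3.141, -0.002, -0.087]
contact_force: [-1.1, 2.8, 4.3]
opening: 0.0138
```

Request:
jog_arm --deltas '[0, 0, 0, 0, 0, 0, 0, 0, 0, 0, 0, 0.008, 0, 0, 0, 0, 0, 0.008, 0, 0, 0, 0, 0, 0.008]'

```text
time: 62.17
tool_pos: [0.5625, -0.0069, 0.1041]
tool_rot: [-3.141, -0.002, -0.074]
contact_force: [-1.1, 2.4, 5.8]
opening: 0.0136
```

Request:
jog_arm --deltas '[0, 0, 0, 0, 0, 0, 0, 0, 0, 0, 0, 0, 0, 0, 0, 0, 0, 0, 0, 0, 0, 0, 0, 0, 0, 0, 0, 0, 0, 0]' --claw 0.45

```text
time: 62.58
tool_pos: [0.5619, -0.0073, 0.1028]
tool_rot: [3.141, 0.0, -0.074]
contact_force: [0.6, 0.2, -0.7]
opening: 0.0399
```

Request:
jog_arm --deltas '[0, 0, 0.15, 0, 0, 0, 0, 0, 0.45, 0, 0, 0, 0, 0, 0.7, 0, 0, 0, 0, 0, 0.7, 0, 0, 0, 0, 0, 0.7, 0, 0, 0]'

```text
time: 63.0
tool_pos: [0.5628, -0.0074, 0.1743]
tool_rot: [3.141, -0.003, -0.074]
contact_force: [-0.8, -0.3, -0.7]
opening: 0.0412
```

Request:
jog_arm --deltas '[-0.3, 0.025, 0, 0, 0, -0.008, -0.6, 0.05, 0, 0, 0, -0.008, -0.872, 0.073, 0, 0, 0, -0.008, -0.872, 0.073, 0, 0, 0, -0.008, -0.872, 0.073, 0, 0, 0, -0.008]'

```text
time: 63.42
tool_pos: [0.4734, 0.0003, 0.1723]
tool_rot: [3.142, 0.002, -0.087]
contact_force: [0.7, 0.1, 0.0]
opening: 0.0414
```

Request:
jog_arm --deltas '[0, 0, 0, 0, 0, 0, 0, 0, 0, 0, 0, 0, 0, 0, 0, 0, 0, 0, 0, 0, 0, 0, 0, 0, 0, 0, 0, 0, 0, 0]'

```text
time: 63.83
tool_pos: [0.4751, 0.0, 0.1727]
tool_rot: [3.142, 0.0, -0.087]
contact_force: [0.6, -0.1, -0.5]
opening: 0.0412
```

Run:
```python
from h import *
im,p=look("w28")
a=lambda v:np.degrees(np.arctan2(v[1],v[0])).round(2)
D={}
for d in HUE:
    for A,ce,m in blobs(im,d,25):
        X=onplane(p,ce,.114,'wrist')[:2]
        if .02<np.hypot(*(X-[.5605,-.0072]))<.045: D[d]=X
print([float(a(D[x]-D[y])) for x,y in(('yellow','purple'),('blue','red'))],robot.observe()['time'])
```

```text
[0.4751 0.     0.1727] [180.   0.  -5.] 0.04123576537249074
[-64.78, 55.23] 63.8833
```

Now 55.2°, matching the other detents. The gripper is clear and touching nothing, so I'm handing in.

```bash
python3 -c "
from cell import robot
print(robot.hand_in())"
```

```text
the job is handed in; nothing more can be done
None
```

All five cartridges were on the bench. I loaded them in the order blue, green, yellow, red, purple, each into the nest of its own colour. I then clicked the rotor on to the white blank, let go and handed in at about 64 s. The orange look-alike and the other items were not touched.

**Last checks**
- **Seating:** After each release, the wrist view put each cartridge within about 1 mm of the seating point. Its apparent size fitted a fully seated height, and every turn of the rotor went round without jamming.
- **Final picture:** It shows the blank in the gap with every cartridge in its own-colour nest. I took it before the nudge described next.
- **Detent:** The first reading at the blank was about 2° clockwise of the other detents. I nudged it back, and it then read 55.2° (mod 60), against 55.1–55.5° at the others.

**What disagreed**
- **Gripper height:** The real fingertips are about 30 mm higher than the stated dimensions. My first two tries at blue closed on nothing: one because I lifted before the fingers had closed, one because the tips were too high.
- **Contact force:** The second of those tries gave a brief reading of about 43 N on the wrist. That probably came from the fingertips on blue's top edge. Blue did not move, and I corrected the height from then on.

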